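Fit the bottom post of an overhead phone stand into its slotted base

TASK

Put together the bottom of the stand for filming the calligraphy: lift the post out of the wooden rack, stand its foot in the slot of the base's cover plate and slide it along under light pressure until it drops into the socket hidden somewhere under the slot. Seat it gently all the way home, its collar flat on the plate, and leave it standing upright on its own. Do not force it or bang it on the base, and leave the phone, cup, paperweight and boom arm where they are.

Things in the scene. Friction and masses are not known exactly. Their poses are not given: they have to be found in the camera images.
- post_mid (a point): The post to fit (loose, about 0.3 kg, 108 mm tall): middle of its square aluminium column, 22 x 22 mm and 70 mm tall, the part to grip. The point is on the axis, 35 mm below the post's top, 43 mm above the collar's underside and 73 mm above the nose. z points up, x and y are square to the flat sides. It starts upright in the rack, its collar resting on the rack's top, 36 mm above the table.
- collar (a point): The same post, lower part: point on the axis at the underside of the round collar (40 mm in diameter, 8 mm thick), same axes as post_mid. Below the collar is a round steel spigot 16 mm in diameter and 30 mm long; its lowest 8 mm taper to a flat nose 9 mm wide.
- base: Base of the stand, fixed: a heavy dark steel body 110 mm (x) by 300 mm (y), 46 mm tall, with an aluminium cover plate as its top and a clamp knob on its +y end. Origin at the centre of its underside on the table, z up, y along its length.
- slot_mid (a point): Centre of the slot in the cover plate, level with the plate's top (46 mm above the table); axes as base. The slot runs along y, 120 mm long (60 mm either way from here) and 19 mm wide. A flat black dust strip 4 mm below the plate's top is its whole floor: the post's nose slides on it, guided by the slot's sides.
- rack: Wooden rack block, fixed, 130 x 64 mm and 36 mm tall, origin at the centre of its underside, x along its length. Two holes in its top, 18 mm wide and 32 mm deep, at x = -33 mm (the post stands in this one) and x = +33 mm (empty).
- phone: Bystander: a phone 74 x 152 x 8 mm lying on the table, loose. Origin at the centre of its underside, y along its length.
- cup: Bystander: an empty clear plastic cup 68 mm in diameter and 85 mm tall, standing, loose. Origin at the centre of its underside.
- weight: Bystander: a dark wooden paperweight bar 32 x 200 x 18 mm lying on the table, loose. Origin at the centre of its underside, y along its length.
- boom: Bystander: the stand's boom arm, a 22 mm square tube 220 mm long along y with a phone clamp 86 mm wide and 30 mm high at its -y end (it ends 165 mm from the origin), lying on the table, loose. Origin at the centre of the tube's underside.
- strip_mid (a point): Centre of the dust strip (42 mm above the table), axes as base. The socket is hidden in it, on the centre line, anywhere from y = -40 to +40 mm: a round hole 17.5 mm wide, 32 mm deep, fixed, closed level with the strip by a black plug on a weak spring (0.4 to 1 N). It is not measured. The nose starts to sink once about 3 mm from the hole's axis; when home, the collar lies on the plate.
Not all that is in view belongs to the job. There is more than one size of the part that bears post_mid; the job needs the middle-sized.

How it is judged:
On the way:
1. the post is lifted clear of the rack (height (world z) of collar above 0.075 m), for 0.1 s.
At the end, for the whole second after the job is handed in: The post stands by itself, upright within 0.06 rad and at rest, in the slot of the base, its collar's underside within 2.5 mm of the cover plate's top, so its spigot is fully in the socket (z of collar in the frame of base between 0.044 and 0.0485 m and x of collar in the frame of base between -0.004 and 0.004 m and y of collar in the frame of base between -0.05 and 0.05 m and angle between collar's own z axis and vertical below 0.06 rad and linear speed of post below 0.01 m/s); the robot touches nothing.
It fails at once if the post is forced or banged on the base (more than 45 N between them) (contact force between post and base above 45 N).
It fails at once if the phone, cup, paperweight or boom arm is moved by more than 20 mm (distance of any of phone, cup, weight, boom from where it was at the start of the episode above 0.02 m).
It also fails if it takes over 61 s, if anything falls off the work surface, if the arm or the gripper's body presses on something with over 40 N, if the wrist force passes 120 N, or if a joint passes its speed limit or range.

ROBOT

A 7-joint arm with a two-finger parallel gripper is mounted at the origin on the work surface. World frame = base frame: x ahead of the robot, y to its left, z up, the work surface at z = 0. Lengths are in m, angles in rad, forces in N, time in s.
With the tool pointing down it reaches from about 0.35 to 0.9 m from the base axis. Payload 7.2 kg.
Tool frame: the origin (TCP) lies on the centre line of the jaws, within the pads' length; the fingertips stand 14 mm ahead of it and the grasp point (between the pads) lies 5 mm behind it (bot.tip_reach is the distance from the TCP to the fingertips, in m); z points along the fingers, y is the direction in which the jaws open and shut (so a half turn about z gives the same grasp; the last joint's range is limited). The gripper opens to 88 mm and grips with 3 to 60 N. Pads are 20 mm wide; open, the fingers measure 115 mm over their backs; the gripper's body (75 mm by 178 mm) begins 61 mm behind the grasp point.
Start: joints at [-1.354, 0.411, -0.013, 1.596, 0.006, 1.134, -0.082], TCP at [0.176, 0.6, 0.237] pointing down, gripper open.
Joint ranges: [-2.95, 2.95], [-0.29, 1.99], [-1.47, 1.44], [0.14, 2.54], [-1.03, 4.17], [0.13, 1.85], [-2.86, 2.86]. Speed limits (rad/s): [2.39, 2.39, 3.01, 3.01, 3.14, 3.14, 3.14].

INTERFACE

Orientations are given as a rotation vector (axis times angle).
In Python, from rig import bot, snapshot, silhouettes, mark_of gives the robot as it stands.
- The arm moves only by the tool arm_command, never from a script. Its argument "series" is a list of rows, each an object with "xyz": the shift along the tool's x, y, z each as a share of 120 mm, from -1 to 1, a list of three; "twist": the turn, a rotation vector about the tool's x, y, z each as a share of 45 degrees, from -1 to 1, a list of three; "hand": the closure, from 0 (fully open) to 1 (shut). A call has 1 to 5 rows; each row is the pose to reach, as a shift and turn from the pose commanded when the call began, along the tool's axes at that moment; what a row does not reach only later rows make up. A row lasts 1/12 s, in which the tool goes at most 41.7 mm and 7.16 degrees, less where a joint would pass 70% of its speed; a pose out of reach is approached as far as the arm can. A call with a number of a shift or a turn outside -1 to 1 is refused whole. A call with a gripper value outside its range is refused whole. The fingers move at their own pace and stop on an object; "squeeze" is the grip in N (left out, the last holds). Time passes only in rows, so rows that repeat a pose let the fingers close. It gives the time, the measured TCP pose, the force and the opening at its end, in the units of the state.
- bot.state(): the state, without advancing time (a new reading comes with each control period).
- snapshot(name): name is "side" or "top" or "wrist"; returns a dict with "pixels" (400x640x3 uint8, red, green, blue), "fx", "fy", "cx", "cy" (pixels), "world_from_camera" (4x4, takes a point from camera to world coordinates); the wrist camera has in their place "mount" (4x4, takes a point from camera to tool coordinates, whose origin is the TCP and whose axes are the flange's). Camera axes: x right, y up, looking along -z (the intrinsics and any distortion apply to the point x, -y, -z); pixel columns grow to the right and rows downward; lengths in m; the calibration is good to about 2 mm. The wrist camera is an equidistant fisheye: a pixel r from the principal point sees the ray r / f radians off the axis. A picture is of the moment at which its call begins: read the wrist's pose just before it. There is no depth.
- bot.job_done(): hands the job in, once; it reports no verdict.
Trained networks look in a picture, given as the dict that the camera call returned (one of the last four; its "shot" number tells which), for a name from the list of things; names that differ only in an ending like _2 or _b are one class to them, and where a whole thing is asked for, a point or a joint stands for the part that bears it (a point fixed in the world has none). Each returns a list of dicts, best first, with "confidence" (0 to 1); they miss things now and then, are a little off and sometimes report something else, mostly with a low value. They report only what shows in the picture. A call takes as long as a camera call. They do not tell look-alikes from the thing itself.
- silhouettes(target, picture): "region" (400x640 bool, what is visible of it).
- mark_of(target, picture): "position" ([x, y, z] in m, in world coordinates, good to about 4 mm: a listed point, or the origin of a listed thing).
The state is a dict: "time": time; "joints": joint angles; "joint_vel": joint speeds; "tau": joint torques, N m; "eef_pos": TCP position; "ee_rot": TCP orientation; "contact_force": force on the tool from outside, world axes, zero at the start; "moment": the same for the moment, N m; "width": opening from 0.0 (shut) to 1.0 (fully open).
Only numpy, scipy, OpenCV 4.12 (cv2) and the standard library are available. Lean on these libraries where they do the work, as an engineer would, in place of code of your own. Each camera call takes 0.05 s, during which the arm holds its last target.

## Working session

There is one attempt and no reset: what is moved stays moved. The work goes in short steps, Python scripts to look and compute and a tool call to move; the robot and the scene stay as the last step left them, time stands still between calls to the robot, and variables do not carry over. Pictures are saved under pics/ and viewed, and the job is handed in when it is done.

Besides the shell and the picture viewer there is one more tool, called after "Emit:" as name([rows], argument=value, ...), one row to a line, values as JSON. arm_command: Moves the arm, as the interface text tells. Its arguments: {"type":"object","properties":{"series":{"type":"array","items":{"type":"object","properties":{"xyz":{"type":"array","items":{"type":"number"}},"twist":{"type":"array","items":{"type":"number"}},"hand":{"type":"number"}}}},"squeeze":{"type":"number"}},"required":["series"]}

```bash
mkdir -p pics; ls; cat > h.py <<'E'
import numpy as np, cv2
from scipy.spatial.transform import Rotation as R
from rig import bot, snapshot, silhouettes, mark_of
def save(p,n): cv2.imwrite(f'pics/{n}.png',p['pixels'][:,:,::-1])
E
python3 - <<'E'
from h import *
s=bot.state();print(s)
for n in ['side','top']:
    p=snapshot(n);save(p,n+'0');print(n,p['fx'],p['fy'],p['cx'],p['cy'],p['world_from_camera'], [k for k in p])
    for t in ['post_mid','collar','base','slot_mid','strip_mid','rack','cup','phone','weight','boom']:
        print(t,[(round(m['confidence'],2),np.round(m['position'],3)) for m in mark_of(t,p)][:4])
E
```

```text
pics
{'time': 0.0, 'joints': array([-1.35424843,  0.41185757, -0.01268607,  1.59701682,  0.00562423,
        1.1343553 , -0.08218531]), 'joint_vel': array([ 0.0011669 ,  0.00127272, -0.00049642,  0.00035778, -0.00038468,
        0.00013459, -0.00145409]), 'tau': array([-2.05723865e-05, -5.87962246e+01,  6.41661622e-01, -2.91067207e+01,
       -5.39012044e-02,  1.86784723e-02,  1.52492848e-04]), 'eef_pos': array([0.17549667, 0.59934597, 0.23584676]), 'ee_rot': array([-4.45719795e-01, -3.10972996e+00,  2.51238596e-03]), 'contact_force': array([-0.59721399, -0.3871507 ,  0.34327071]), 'moment': array([-0.016448  , -0.00265149,  0.04258891]), 'width': 0.9993390502733035}
side 417.56334155948815 417.56334155948815 314.003722503017 199.61141587272542 [[ 0.74786289  0.45717588 -0.48134323  0.00627718]
 [-0.66380917  0.50664438 -0.55015348 -0.6034937 ]
 [-0.00764706  0.73095943  0.68237808  0.84432819]
 [ 0.          0.          0.          1.        ]] ['pixels', 'fx', 'fy', 'cx', 'cy', 'world_from_camera', 'shot']
post_mid [(0.94, array([ 0.488, -0.238,  0.095])), (0.81, array([ 0.539, -0.
[... 1129 characters left out ...]
ray([ 0.555, -0.065,  0.048])), (0.45, array([ 0.54 , -0.14 ,  0.079]))]
collar [(0.69, array([ 0.486, -0.239,  0.04 ])), (0.63, array([ 0.541, -0.138,  0.035])), (0.62, array([ 0.552, -0.069,  0.023]))]
base [(0.85, array([ 0.507,  0.152, -0.002]))]
slot_mid [(0.76, array([0.509, 0.147, 0.046])), (0.27, array([ 0.573, -0.14 ,  0.006]))]
strip_mid [(0.81, array([0.509, 0.151, 0.047]))]
rack [(0.67, array([ 0.577, -0.142,  0.003]))]
cup [(0.96, array([ 0.611,  0.428, -0.005]))]
phone [(0.94, array([0.781, 0.055, 0.003])), (0.18, array([0.513, 0.152, 0.047]))]
weight [(0.63, array([ 0.597, -0.428, -0.004]))]
boom [(0.87, array([ 0.272,  0.318, -0.   ])), (0.7, array([ 0.54 , -0.14 ,  0.034]))]
```

View pics/side0.png

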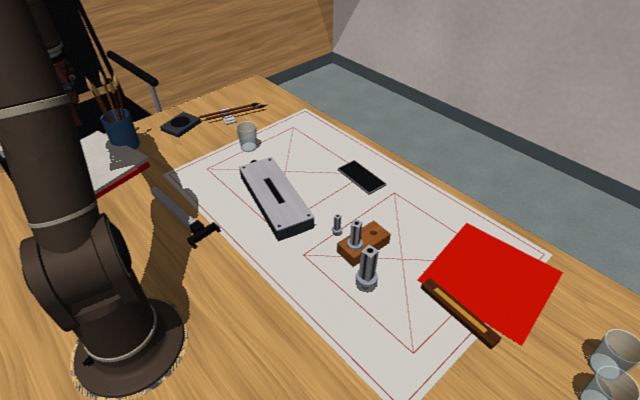

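View pics/top0.png

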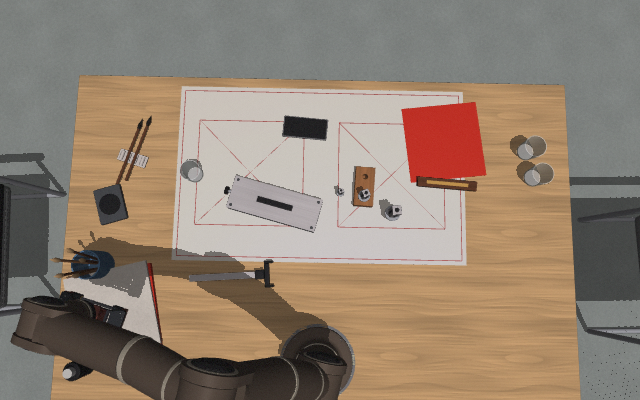

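```bash
python3 - <<'E'
import cv2
a=cv2.imread('pics/side0.png')
b=cv2.imread('pics/top0.png')
print(a.shape)
cv2.imwrite('pics/side0c.png',cv2.resize(a[190:400,200:460],None,fx=2.8,fy=2.8,interpolation=2))
cv2.imwrite('pics/top0c.png',cv2.resize(b[60:200,220:460],None,fx=3.3,fy=3.3,interpolation=2))
E
```

```text
(400, 640, 3)
```

View pics/side0c.png

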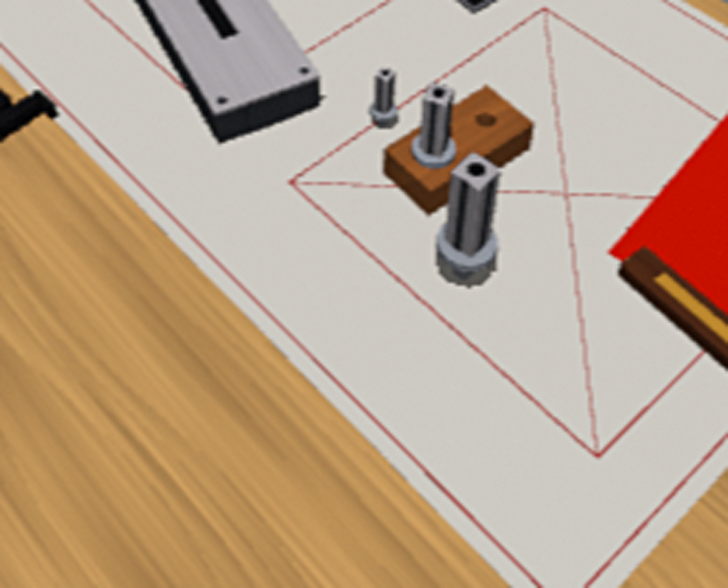

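View pics/top0c.png

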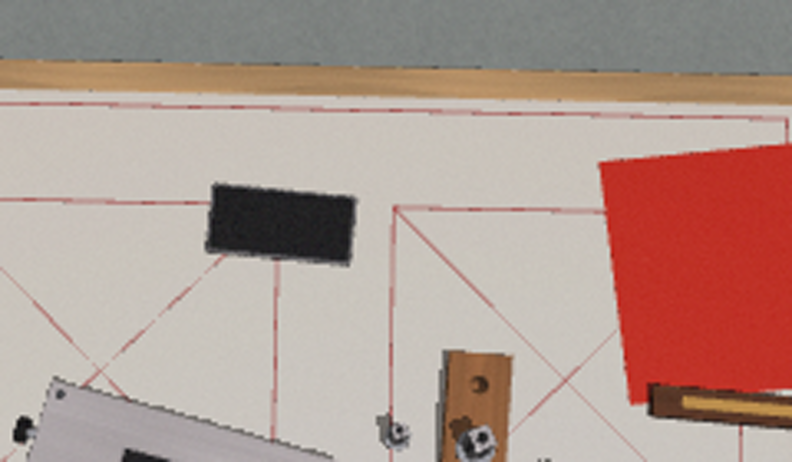

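Three posts are in view: small at side px (337,223), middle-sized at (356,234) in the rack, large at (368,268) on the table. The one in the rack is the middle size and fits the description. I'll measure the yaws next.

```bash
cat >> h.py <<'E'
def ray(p,u,v):
    d=np.array([(u-p['cx'])/p['fx'],-(v-p['cy'])/p['fy'],-1.]);T=p['world_from_camera'];return T[:3,3],T[:3,:3]@d
def onz(p,u,v,z):
    o,d=ray(p,u,v);return o+d*(z-o[2])/d[2]
def tool(s):
    r=R.from_rotvec(s['ee_rot']);return r.as_matrix()
E
python3 - <<'E'
from h import *
s=bot.state();print(np.round(tool(s),3))
for n in ['top','side']:
    p=snapshot(n)
    for t,z in [('base',.046),('rack',.036)]:
        m=silhouettes(t,p)[0];reg=m['region'].astype(np.uint8)
        ys,xs=np.nonzero(reg);P=np.array([onz(p,u,v,z)[:2] for u,v in zip(xs,ys)])
        print(n,t,cv2.minAreaRect((P*1000).astype(np.float32)))
    # slot dark pixels within base
    m=silhouettes('base',p)[0]['region'];g=p['pixels'].max(2)
    k=((g<75)&m).astype(np.uint8);nl,lab,st,c=cv2.connectedComponentsWithStats(k)
    for i in range(1,nl):
        if st[i,4]>80:
            ys,xs=np.nonzero(lab==i);P=np.array([onz(p,u,v,.044)[:2] for u,v in zip(xs,ys)])
            print(n,'comp',st[i],cv2.minAreaRect((P*1000).astype(np.float32)))
E
```

```text
[[-0.96   0.281 -0.   ]
 [ 0.281  0.96   0.   ]
 [ 0.     0.    -1.   ]]
top base ((509.2432556152344, 157.4155731201172), (320.2446594238281, 115.89424896240234), 74.115478515625)Traceback (most recent call last):
  File "<stdin>", line 6, in <module>
IndexError: list index out of range
```

```bash
python3 - <<'E'
from h import *
p=snapshot('wrist');save(p,'w0');print(p['fx'],p['cx'],p['cy'],p['mount'])
E
```

```text
309.70691628693146 317.3911251103635 200.80033651629896 [[-1.67024517e-04  9.69924870e-01  2.43404433e-01  6.44375763e-02]
 [ 9.99999653e-01 -3.65969253e-05  8.32033847e-04 -5.79951996e-04]
 [ 8.15918175e-04  2.43404488e-01 -9.69924528e-01 -1.47653325e-01]
 [ 0.00000000e+00  0.00000000e+00  0.00000000e+00  1.00000000e+00]]
```

View pics/w0.png

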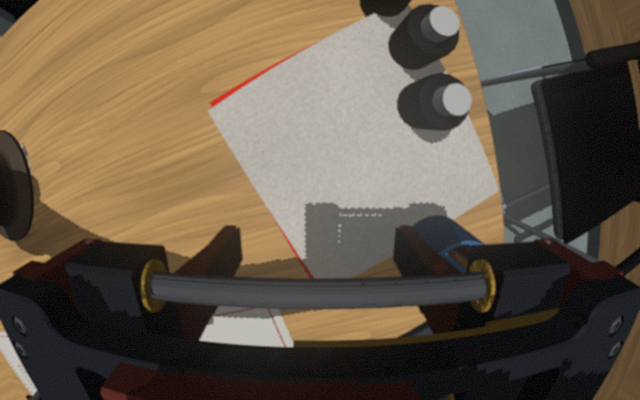

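```bash
cat >> h.py <<'E'
def plan(tgt,yaw_deg,zt=None):
    """yaw_deg: world heading of the jaw axis (tool y); tool z down"""
    s=bot.state();M=tool(s);a=np.radians(yaw_deg)
    y=np.array([np.cos(a),np.sin(a),0]);z=np.array([0,0,-1.]);x=np.cross(y,z)
    G=np.c_[x,y,z];d=M.T@(np.array(tgt)-s['eef_pos'])/0.12
    w=R.from_matrix(M.T@G).as_rotvec()/np.radians(45)
    print('t',round(s['time'],2),'pos',np.round(s['eef_pos'],4),'jaw',round(np.degrees(np.arctan2(M[1,1],M[0,1])),2),'tilt',np.round(M[:2,2],4),'F',np.round(s['contact_force'],1),'w',round(s['width'],3))
    print('share xyz',np.round(d,3),'twist',np.round(w,3))
E
python3 -c "
from h import *
plan([.541,-.141,.26],-14.5)"
```

```text
t 1.3 pos [0.1756 0.5998 0.2367] jaw 73.68 tilt [0. 0.] F [-0.8 -0.4 -0.1] w 1.002
share xyz [-4.657 -5.07  -0.195] twist [ 0.   -0.    1.96]
```

Emit:
arm_command([
  {"xyz": [-0.9, -1, -0.2], "twist": [0, 0, 0.5], "hand": 0.2},
  {"xyz": [-0.9, -1, -0.2], "twist": [0, 0, 0.5], "hand": 0.2},
  {"xyz": [-0.9, -1, -0.2], "twist": [0, 0, 0.5], "hand": 0.2},
  {"xyz": [-0.9, -1, -0.2], "twist": [0, 0, 0.5], "hand": 0.2},
])

```text
time: 1.63
eef_pos: [0.2464, 0.4522, 0.2608]
ee_rot: [1.056, 2.959, -0.0]
contact_force: [1.0, 0.1, 0.3]
width: 0.803
```

```bash
python3 -c "
from h import *
plan([.541,-.141,.26],-14.5)"
```

```text
t 1.63 pos [0.2464 0.4522 0.2608] jaw 50.73 tilt [ 0.0001 -0.0002] F [1.  0.1 0.3] w 0.803
share xyz [-5.03  -2.273  0.008] twist [0.    0.    1.449]
```

Emit:
arm_command([
  {"xyz": [-1, -0.45, 0], "twist": [0, 0, 0.6], "hand": 0.2},
  {"xyz": [-1, -0.45, 0], "twist": [0, 0, 0.6], "hand": 0.2},
  {"xyz": [-1, -0.45, 0], "twist": [0, 0, 0.6], "hand": 0.2},
  {"xyz": [-1, -0.45, 0], "twist": [0, 0, 0.6], "hand": 0.2},
])

```text
time: 1.97
eef_pos: [0.3085, 0.3307, 0.2611]
ee_rot: [1.724, 2.624, -0.0]
contact_force: [1.0, 0.0, -0.1]
width: 0.8
```

```bash
python3 -c "
from h import *
plan([.541,-.141,.26],-14.5)"
```

```text
t 1.97 pos [0.3085 0.3307 0.2611] jaw 23.39 tilt [ 0.0009 -0.0009] F [ 1.   0.  -0.1] w 0.8
share xyz [-4.377  0.218  0.015] twist [0.001 0.001 0.842]
```

Emit:
arm_command([
  {"xyz": [-1, 0.05, 0], "twist": [0, 0, 0.5], "hand": 0.2},
  {"xyz": [-1, 0.05, 0], "twist": [0, 0, 0.5], "hand": 0.2},
  {"xyz": [-1, 0.05, 0], "twist": [0, 0, 0.5], "hand": 0.2},
  {"xyz": [-1, 0.05, 0], "twist": [0, 0, 0.5], "hand": 0.2},
])

```text
time: 2.3
eef_pos: [0.3627, 0.2238, 0.2612]
ee_rot: [2.205, 2.236, 0.001]
contact_force: [0.2, 0.1, -0.1]
width: 0.798
```

```bash
python3 -c "
from h import *
plan([.541,-.141,.26],-14.5)"
```

```text
t 2.3 pos [0.3627 0.2238 0.2612] jaw 0.79 tilt [ 0.0013 -0.0005] F [ 0.2  0.1 -0.1] w 0.798
share xyz [-3.06   1.444  0.013] twist [0.002 0.    0.34 ]
```

Emit:
arm_command([
  {"xyz": [-0.8, 1, 0], "twist": [0, 0, 0.34], "hand": 0.2},
  {"xyz": [-0.8, 1, 0], "twist": [0, 0, 0.34], "hand": 0.2},
  {"xyz": [-0.8, 1, 0], "twist": [0, 0, 0.34], "hand": 0.2},
  {"xyz": [-0.8, 1, 0], "twist": [0, 0, 0.34], "hand": 0.2},
  {"xyz": [-0.8, 1, 0], "twist": [0, 0, 0.34], "hand": 0.2},
])

```text
time: 2.72
eef_pos: [0.4866, 0.1332, 0.261]
ee_rot: [2.473, 1.933, 0.002]
contact_force: [-1.2, 0.1, 0.4]
width: 0.802
```

```bash
python3 -c "
from h import *
plan([.541,-.141,.26],-14.5)
p=snapshot('wrist');save(p,'w1')"
```

```text
t 2.72 pos [0.4866 0.1332 0.261 ] jaw -13.97 tilt [ 0.003  -0.0018] F [-1.2  0.1  0.4] w 0.802
share xyz [-2.108  0.992  0.014] twist [0.004 0.001 0.012]
```

View pics/w1.png

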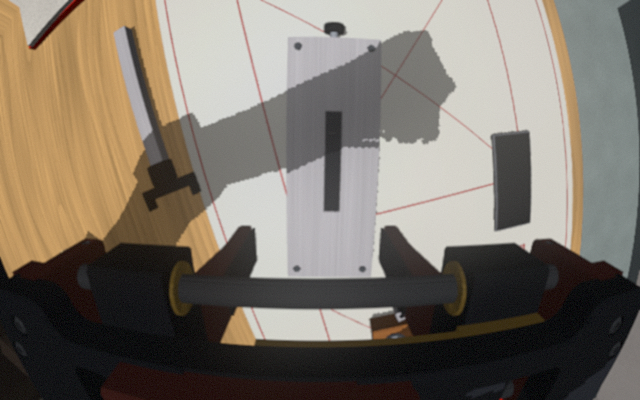

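The wrist view shows the whole base, with the dark slot from about (333,111) to (331,211) and the knob at (334,28). I'll turn the slot pixels into world positions.

```bash
cat >> h.py <<'E'
def wonz(p,s,u,v,z):
    du,dv=u-p['cx'],v-p['cy'];r=np.hypot(du,dv);th=r/p['fx']
    d=np.array([np.sin(th)*du/r,-np.sin(th)*dv/r,-np.cos(th)])
    M=tool(s);m=p['mount'];o=s['eef_pos']+M@m[:3,3];d=M@(m[:3,:3]@d)
    return o+d*(z-o[2])/d[2]
E
python3 - <<'E'
from h import *
s=bot.state();p=snapshot('wrist')
g=p['pixels'].max(2)
k=(g<62).astype(np.uint8);k[:, :300]=0;k[:,370:]=0;k[:95]=0;k[225:]=0
nl,lab,st,c=cv2.connectedComponentsWithStats(k)
for i in range(1,nl):
    if st[i,4]>200:
        ys,xs=np.nonzero(lab==i)
        for z in(.042,.046):
            P=np.array([wonz(p,s,u,v,z)[:2] for u,v in zip(xs,ys)])*1000
            print(st[i],cv2.minAreaRect(P.astype(np.float32)),P.mean(0))
            q=np.cov(P.T);w,V=np.linalg.eigh(q);print(np.degrees(np.arctan2(V[1,1],V[0,1])))
print([(m['confidence'],m['position']) for m in mark_of('slot_mid',p)])
m=silhouettes('base',p)
for j in m[:1]:
    ys,xs=np.nonzero(j['region']&(p['pixels'].max(2)>90)); P=np.array([wonz(p,s,u,v,.046)[:2] for u,v in zip(xs,ys)])*1000
    print(cv2.minAreaRect(P.astype(np.float32)))
E
```

```text
[328 113  16  56 701] ((518.1790161132812, 174.685302734375), (65.44580841064453, 17.756362915039062), 76.37266540527344) [519.24101688 179.07483962]
74.36625640664482
[328 113  16  56 701] ((517.9911499023438, 174.94393920898438), (64.73106384277344, 17.562406539916992), 76.37230682373047) [519.04151252 179.28556392]
74.36625640664484
[(0.81, [0.5116, 0.1487, 0.0481])]
((513.6311645507812, 158.67425537109375), (321.10931396484375, 111.17823028564453), 75.19790649414062)
```

```bash
python3 - <<'E'
from h import *
s=bot.state();p=snapshot('wrist')
g=p['pixels'].max(2).astype(int)
for r in (100,105,108,110,112,114,120,160,190,205,208,210,212,214,220): print(r,g[r,318:350])
from scipy.optimize import least_squares
def corners(pts):
    return np.array([wonz(p,s,u,v,.046)[:2] for u,v in pts])
for th in (75,85,95):
    k=(g<th).astype(np.uint8);k[:, :310]=0;k[:,355:]=0;k[:95]=0;k[225:]=0
    nl,lab,st,c=cv2.connectedComponentsWithStats(k,connectivity=4)
    i=1+st[1:,4].argmax();ys,xs=np.nonzero(lab==i);P=np.array([wonz(p,s,u,v,.044)[:2] for u,v in zip(xs,ys)])*1000
    w,V=np.linalg.eigh(np.cov(P.T));print(th,st[i],cv2.minAreaRect(P.astype(np.float32)),P.mean(0),np.degrees(np.arctan2(V[1,1],V[0,1])),np.sqrt(12*w))
E
```

```text
100 [107 105 106 104 105 104 103 102 105 101 104 104 101 101 104 104 101 103
 103 101 102 103 105 102 101 101 102 100 100 101 100 103]
105 [103 104 105 104 100 102 102 103 102  99 102 101 100 102 105 102 104 105
 104 102 100 106 101  99 100 101 100 101 100  98  99 101]
108 [103 104 102 103 102 103 101 102 102 101 104 101  99 105 103 102 101 102
 104 102 103 104 101 100 101  98 100  99 101 100  96  98]
110 [103 104 103 102 101 102 101 103 102 101  99 101 103 105 101 100 102 103
 100 102 102 102 101 103  99 101 101 101 100  98 100  98]
112 [104 105 104 104 102  99 100 102 103 100 103 100 100 102 100 100 102 102
 102 105 100 102 102 102 102 103 102 101  99  99 100  97]
114 [102 104 103 103 104 103 101 101 100 102  98 100  97  95  87  83  84  85
  86  87  87  87  90  87  86  88  87  89  89  92  93  93]
120 [103 102 102 100 102 102 103 101 100 101 100 100  96  82  61  48  48  49
  51  47  48  47  47  48  47  48  43  46  46  58  76  93]
160 [103 106 114 121 121 121 133 152 168 172 178 168 132  88  66  58  61  62
  60  62  62  60  60  63  61  62  58  67 104 146 172 180]
190 [185 183 181 183
[... 839 characters left out ...]
188 188 188 186 187 188 186
 186 188 188 188 185 186 183 182 187 184 182 183 184 187]
75 [ 330  115   19   99 1417] ((511.318603515625, 149.78536987304688), (118.5493392944336, 19.353103637695312), 74.95220184326172) [512.60116529 154.16576525] 75.088105534192 [ 17.44466029 117.22241203]
85 [ 330  114   19  100 1523] ((512.4199829101562, 149.84226989746094), (119.39787292480469, 20.24336051940918), 76.08451843261719) [512.36862363 153.52020075] 75.08647897332676 [ 18.52363629 119.75215464]
95 [ 330  114   20  100 1621] ((512.8384399414062, 149.87576293945312), (119.64484405517578, 22.27157211303711), 76.67839813232422) [512.71399446 154.77547592] 74.97267533694863 [ 19.68364906 120.54296633]
```

Slot centre is about (0.5115, 0.150) with the long axis at 75.0°. It measures 119 x 19 mm, which matches the given size. Now the post.

Emit:
arm_command([
  {"xyz": [-1, 0.5, 0], "twist": [0, 0, 0], "hand": 0.2},
  {"xyz": [-1, 0.5, 0], "twist": [0, 0, 0], "hand": 0.2},
  {"xyz": [-1, 0.5, 0], "twist": [0, 0, 0], "hand": 0.2},
  {"xyz": [-1, 0.5, 0], "twist": [0, 0, 0], "hand": 0.2},
])

```text
time: 3.3
eef_pos: [0.5128, 0.0013, 0.2614]
ee_rot: [2.472, 1.936, 0.001]
contact_force: [0.2, 0.3, -1.0]
width: 0.8
```

Emit:
arm_command([
  {"xyz": [-0.85, 0.47, 0], "twist": [0, 0, 0], "hand": 0.2},
  {"xyz": [-0.85, 0.47, 0], "twist": [0, 0, 0], "hand": 0.2},
  {"xyz": [-0.85, 0.47, 0], "twist": [0, 0, 0], "hand": 0.2},
  {"xyz": [-0.85, 0.47, 0], "twist": [0, 0, 0], "hand": 0.2},
  {"xyz": [-0.85, 0.47, 0], "twist": [0, 0, 0], "hand": 0.2},
])

```text
time: 3.72
eef_pos: [0.5432, -0.1064, 0.2606]
ee_rot: [-2.471, -1.939, 0.0]
contact_force: [-0.5, 0.2, -0.0]
width: 0.799
```

```bash
python3 -c "
from h import *
plan([.541,-.141,.26],-14.5)
s=bot.state()
p=snapshot('wrist');save(p,'w2')
for t in ('post_mid','collar'): print(t,[(round(m['confidence'],2),np.round(m['position'],4)) for m in mark_of(t,p)][:4])
cv2.imwrite('pics/w2c.png',cv2.resize(p['pixels'][130:290,230:410,::-1],None,fx=3.6,fy=3.6,interpolation=2))
"
```

```text
t 3.72 pos [ 0.5432 -0.1064  0.2606] jaw -13.75 tilt [-0.0002 -0.    ] F [-0.5  0.2 -0. ] w 0.799
share xyz [-0.285  0.051  0.005] twist [-0.     0.     0.017]
post_mid [(0.94, array([ 0.5422, -0.1409,  0.079 ])), (0.84, array([ 0.5614, -0.0669,  0.046 ])), (0.8, array([ 0.4878, -0.2414,  0.0949]))]
collar [(0.81, array([ 0.4837, -0.2369,  0.0394])), (0.76, array([ 0.5522, -0.062 ,  0.0227])), (0.61, array([ 0.5404, -0.1459,  0.0347])), (0.35, array([ 0.5092,  0.1515, -0.0061]))]
```

View pics/w2c.png

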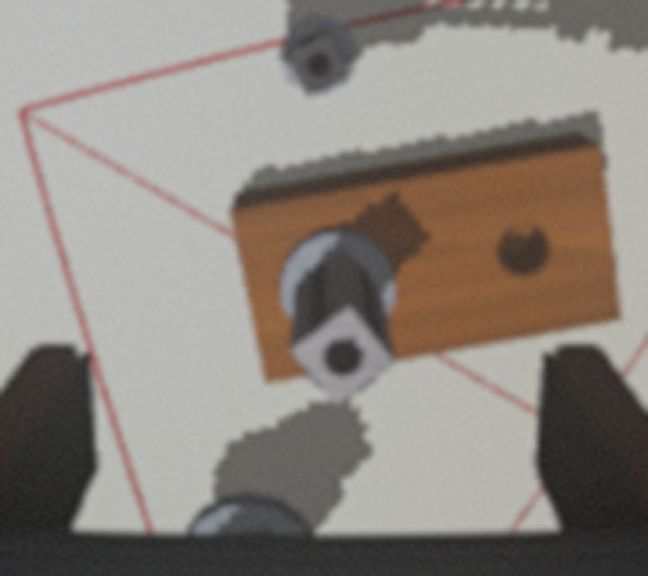

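View pics/w2.png

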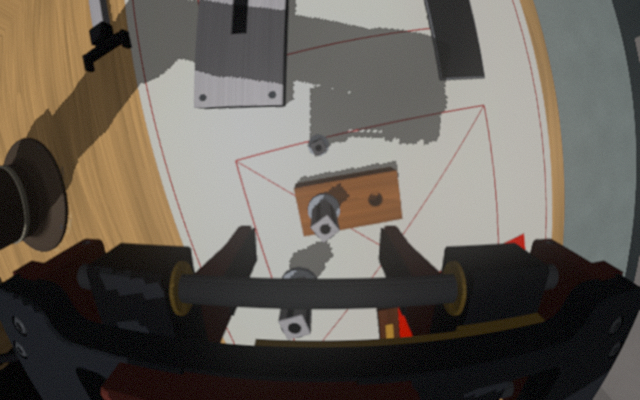

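The rack's post top is at about px (325,229) in the wrist view, with a square top turned about 40° to the image. The small post is at (318,146) and the large one at (295,310). I'll measure the yaw and axis from the top face.

```bash
python3 - <<'E'
from h import *
s=bot.state();p=snapshot('wrist')
f=lambda c:wonz(p,s,230+c[0]/3.6,130+c[1]/3.6,.114)
C=np.array([f(c) for c in [(291,352),(346,305),(398,358),(338,403)]]);print(np.round(C,4),'mean',C.mean(0))
for i in range(4):
    e=C[(i+1)%4]-C[i];print(round(np.linalg.norm(e),4),np.degrees(np.arctan2(e[1],e[0]))%90)
print('hole',f((343,357)))
# segmentation of bright top
g=p['pixels'].astype(int).max(2);print(g[215:246,308:345])
E
```

```text
[[ 0.53   -0.1374  0.114 ]
 [ 0.5479 -0.1276  0.114 ]
 [ 0.5586 -0.1462  0.114 ]
 [ 0.5392 -0.1554  0.114 ]] mean [ 0.54394215 -0.14164069  0.114     ]
0.0205 28.469476762536573
0.0214 29.970425864540445
0.0215 25.41512329085066
0.0202 27.310888547982756
hole [ 0.54372413 -0.14222328  0.114     ]
[[143 143 149 ... 144 143 144]
 [146 144 152 ... 145 143 144]
 [147 149 150 ... 144 145 143]
 ...
 [186 185 184 ... 184 186 183]
 [185 185 187 ... 184 185 185]
 [188 187 181 ... 183 185 185]]
```

```bash
python3 -c "
from h import *
plan([.5437,-.142,.22],-62)"
```

```text
t 3.92 pos [ 0.5434 -0.1033  0.2606] jaw -13.44 tilt [-0.0002  0.0011] F [-0.3  0.2 -0.2] w 0.805
share xyz [-0.313  0.078  0.338] twist [-1.000e-03 -1.000e-03  1.079e+00]
```

Emit:
arm_command([
  {"xyz": [-0.31, 0.08, 0.3], "twist": [0, 0, 1], "hand": 0.2},
  {"xyz": [-0.31, 0.08, 0.3], "twist": [0, 0, 1], "hand": 0.2},
  {"xyz": [-0.31, 0.08, 0.3], "twist": [0, 0, 1], "hand": 0.2},
  {"xyz": [-0.31, 0.08, 0.3], "twist": [0, 0, 1], "hand": 0.2},
  {"xyz": [-0.31, 0.08, 0.3], "twist": [0, 0, 1], "hand": 0.2},
])

```text
time: 4.33
eef_pos: [0.544, -0.1424, 0.2244]
ee_rot: [-2.948, -1.083, 0.0]
contact_force: [0.1, 0.3, 0.5]
width: 0.801
```

Emit:
arm_command([
  {"xyz": [0, 0, 0], "twist": [0, 0, 0.25], "hand": 0.2},
  {"xyz": [0, 0, 0], "twist": [0, 0, 0.25], "hand": 0.2},
  {"xyz": [0, 0, 0], "twist": [0, 0, 0.25], "hand": 0.2},
  {"xyz": [0, 0, 0], "twist": [0, 0, 0.25], "hand": 0.2},
])

```text
time: 4.67
eef_pos: [0.5442, -0.1424, 0.2246]
ee_rot: [-3.037, -0.803, 0.0]
contact_force: [-0.3, -0.3, -0.4]
width: 0.802
```

```bash
python3 -c "
from h import *
plan([.5437,-.142,.22],-62)
s=bot.state()
p=snapshot('wrist');save(p,'w3');print([(round(m['confidence'],2),np.round(m['position'],4)) for m in mark_of('post_mid',p)][:4])
cv2.imwrite('pics/w3c.png',cv2.resize(p['pixels'][130:290,230:410,::-1],None,fx=3.6,fy=3.6,interpolation=2))
"
```

```text
t 4.67 pos [ 0.5442 -0.1424  0.2246] jaw -60.39 tilt [-0.0001  0.0005] F [-0.3 -0.3 -0.4] w 0.802
share xyz [-0.002 -0.005  0.038] twist [-0.001 -0.     0.036]
[(0.77, array([ 0.5445, -0.1438,  0.0764])), (0.7, array([ 0.4859, -0.2403,  0.1004])), (0.63, array([ 0.5582, -0.0693,  0.0485]))]
```

View pics/w3c.png

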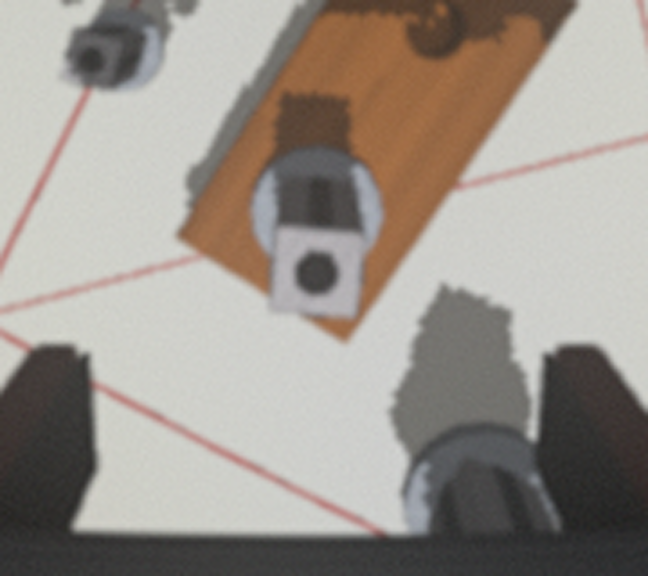

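The rack post's square top is now nearly aligned with the jaws: crop corners (277,226), (366,230), (354,318), (270,310), hole (316,272).

```bash
python3 - <<'E'
from h import *
s=bot.state();p=snapshot('wrist')
f=lambda c:wonz(p,s,230+c[0]/3.6,130+c[1]/3.6,.114)
C=np.array([f(c) for c in [(275,225),(367,229),(355,319),(269,311)]]);print('mean',C.mean(0))
for i in range(4):
    e=C[(i+1)%4]-C[i];print(round(np.linalg.norm(e),4),np.degrees(np.arctan2(e[1],e[0]))%90-90)
print('hole',f((316,272)))
plan([.5437,-.142,.083],-63)
E
```

```text
mean [ 0.54321522 -0.14596751  0.114     ]
0.0219 -63.02113182422233
0.0225 -67.21771449166337
0.0209 -66.0379058489672
0.0214 -64.8669727714609
hole [ 0.54304235 -0.14592978  0.114     ]
t 4.82 pos [ 0.5441 -0.1434  0.2247] jaw -60.51 tilt [0.0002 0.0004] F [-0.4 -0.1  0.4] w 0.798
share xyz [ 0.002 -0.011  1.181] twist [-0.    -0.     0.055]
```

Emit:
arm_command([
  {"xyz": [-0.01, -0.01, 0.25], "twist": [0, 0, 0.09], "hand": 0.2},
  {"xyz": [-0.01, -0.01, 0.5], "twist": [0, 0, 0.09], "hand": 0.2},
  {"xyz": [-0.01, -0.01, 0.75], "twist": [0, 0, 0.09], "hand": 0.2},
  {"xyz": [-0.01, -0.01, 0.9], "twist": [0, 0, 0.09], "hand": 0.2},
  {"xyz": [-0.01, -0.01, 0.9], "twist": [0, 0, 0.09], "hand": 0.2},
])

```text
time: 5.23
eef_pos: [0.5402, -0.1426, 0.1132]
ee_rot: [-3.063, -0.689, 0.009]
contact_force: [-0.5, 1.3, 0.2]
width: 0.797
```

```bash
python3 -c "
from h import *
plan([.5432,-.1435,.083],-64.5)
p=snapshot('wrist');save(p,'w4')
"
```

```text
t 5.23 pos [ 0.5402 -0.1426  0.1132] jaw -64.64 tilt [-0.0058  0.0009] F [-0.5  1.3  0.2] w 0.797
share xyz [0.021 0.019 0.252] twist [-0.004  0.006 -0.003]
```

View pics/w4.png

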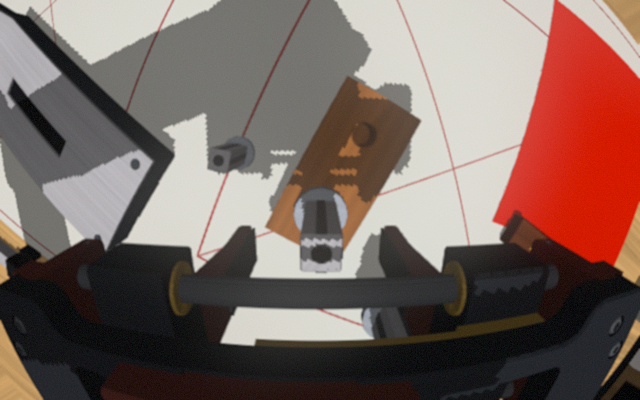

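The post's column (col 321) is centred between the fingertips (255 and 381). Going down the last 30 mm.

Emit:
arm_command([
  {"xyz": [0.02, 0.01, 0.13], "twist": [0, 0, 0], "hand": 0.2},
  {"xyz": [0.02, 0.01, 0.25], "twist": [0, 0, 0], "hand": 0.2},
  {"xyz": [0.02, 0.01, 0.25], "twist": [0, 0, 0], "hand": 0.4},
  {"xyz": [0.02, 0.01, 0.25], "twist": [0, 0, 0], "hand": 0.6},
  {"xyz": [0.02, 0.01, 0.25], "twist": [0, 0, 0], "hand": 0.68},
], squeeze=8)

```text
time: 5.7
eef_pos: [0.5459, -0.144, 0.0882]
ee_rot: [3.065, 0.687, 0.003]
contact_force: [0.1, -0.7, -0.6]
width: 0.614
```

Emit:
arm_command([
  {"xyz": [0, 0, 0], "twist": [0, 0, 0], "hand": 0.72},
  {"xyz": [0, 0, 0], "twist": [0, 0, 0], "hand": 0.76},
  {"xyz": [0, 0, 0], "twist": [0, 0, 0], "hand": 0.8},
  {"xyz": [0, 0, 0], "twist": [0, 0, 0], "hand": 0.9},
])

```text
time: 6.03
eef_pos: [0.5453, -0.1436, 0.0871]
ee_rot: [3.065, 0.687, 0.001]
contact_force: [0.1, -0.4, -0.0]
width: 0.308
```

```bash
python3 -c "
from h import *
plan([.5432,-.1435,.083],-64.5)
print(bot.state()['moment'])
p=snapshot('wrist');save(p,'w5')
"
```

```text
t 6.03 pos [ 0.5453 -0.1436  0.0871] jaw -64.72 tilt [0.0007 0.0001] F [ 0.1 -0.4 -0. ] w 0.308
share xyz [-0.016 -0.008  0.034] twist [ 0.    -0.001 -0.005]
[-0.04033781  0.14634684 -0.00933742]
```

View pics/w5.png

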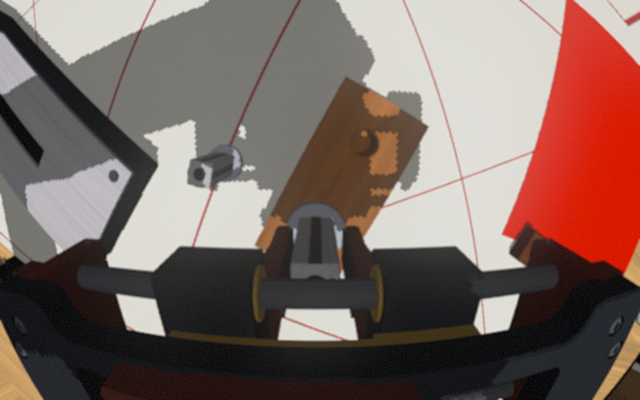

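Emit:
arm_command([
  {"xyz": [0, 0, 0], "twist": [0, 0, 0], "hand": 0.9},
  {"xyz": [0, 0, 0], "twist": [0, 0, 0], "hand": 0.9},
  {"xyz": [0, 0, 0], "twist": [0, 0, 0], "hand": 0.95},
])

```text
time: 6.33
eef_pos: [0.5451, -0.1435, 0.0868]
ee_rot: [-3.065, -0.687, -0.0]
contact_force: [0.3, 1.5, 3.3]
width: 0.254
```

Emit:
arm_command([
  {"xyz": [0, 0, 0], "twist": [0, 0, 0], "hand": 1},
  {"xyz": [0, 0, 0], "twist": [0, 0, 0], "hand": 1},
], squeeze=20)

```text
time: 6.5
eef_pos: [0.5452, -0.1434, 0.0868]
ee_rot: [-3.065, -0.687, -0.0]
contact_force: [-0.5, 1.5, 5.3]
width: 0.251
```

```bash
python3 -c "
from h import *
plan([.5453,-.1436,.187],-64.7)
print(bot.state()['moment'])
"
```

```text
t 6.5 pos [ 0.5452 -0.1434  0.0868] jaw -64.72 tilt [0.0001 0.0004] F [-0.5  1.5  5.3] w 0.251
share xyz [ 0.     0.002 -0.835] twist [-0. -0. -0.]
[0.36662249 0.50433014 0.03200184]
```

Emit:
arm_command([
  {"xyz": [0, 0, -0.15], "twist": [0, 0, 0], "hand": 1},
  {"xyz": [0, 0, -0.35], "twist": [0, 0, 0], "hand": 1},
  {"xyz": [0, 0, -0.55], "twist": [0, 0, 0], "hand": 1},
  {"xyz": [0, 0, -0.75], "twist": [0, 0, 0], "hand": 1},
  {"xyz": [0, 0, -0.8], "twist": [0, 0, 0], "hand": 1},
], squeeze=25)

```text
time: 6.92
eef_pos: [0.5462, -0.1446, 0.1853]
ee_rot: [3.064, 0.686, 0.005]
contact_force: [0.8, -0.8, -2.8]
width: 0.251
```

```bash
python3 -c "
from h import *
plan([.5,.106,.187],-64.7)
p=snapshot('side');save(p,'s6');print([(round(m['confidence'],2),np.round(m['position'],4)) for t in ('post_mid','collar') for m in mark_of(t,p)][:4])
s=bot.state();print(s['moment'],s['contact_force'],s['joints'])
p=snapshot('wrist');save(p,'w6');
"
```

```text
t 6.92 pos [ 0.5462 -0.1446  0.1853] jaw -64.77 tilt [ 0.0037 -0.001 ] F [ 0.8 -0.8 -2.8] w 0.251
share xyz [ 0.542 -2.053 -0.018] twist [ 0.003 -0.004 -0.001]
[(0.84, array([ 0.5407, -0.1483,  0.1824])), (0.7, array([ 0.4854, -0.2376,  0.0948])), (0.49, array([ 0.5551, -0.0695,  0.0473])), (0.92, array([ 0.4847, -0.2445,  0.0395]))]
[-0.01287311  0.14136081  0.05122511] [ 0.28951565 -0.2007877  -2.81309802] [-0.43890622  0.45562669  0.82417456  1.85088069 -0.3925926   1.00607146
 -0.57960874]
```

View pics/s6.png

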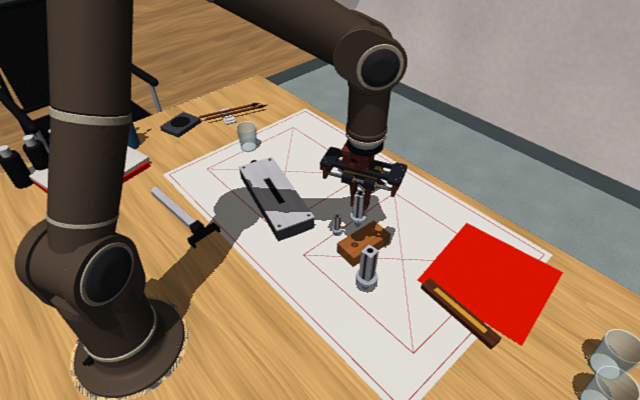

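View pics/w6.png

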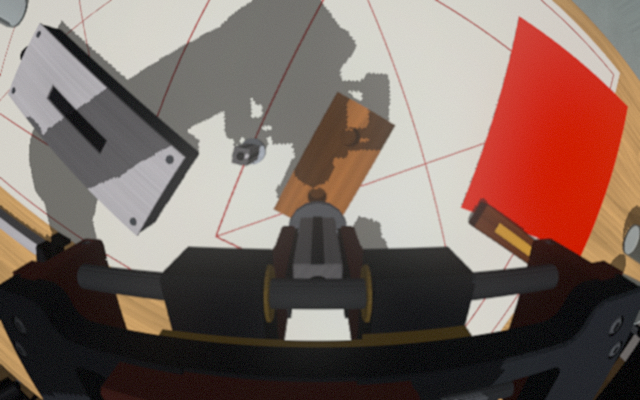

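```bash
python3 - <<'E'
from h import *
a=cv2.imread('pics/w6.png')
cv2.imwrite('pics/w6c.png',cv2.resize(a[180:300,260:380],None,fx=5,fy=5,interpolation=2))
E
```

```text
(no output)
```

View pics/w6c.png

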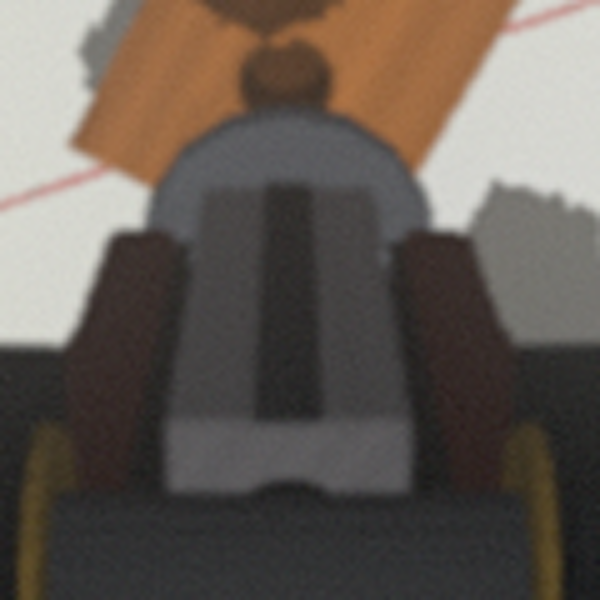

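```bash
python3 - <<'E'
from h import *
p=snapshot('wrist');m=p['mount']
def tz(u,v,z):
    du,dv=u-p['cx'],v-p['cy'];r=np.hypot(du,dv);th=r/p['fx']
    d=m[:3,:3]@np.array([np.sin(th)*du/r,-np.sin(th)*dv/r,-np.cos(th)]);o=m[:3,3];return (o+d*(z-o[2])/d[2])*1000
U=lambda u,v:(260+u/5-.4,180+v/5-.4)
print('top edge',tz(*U(288,418),-.027),tz(*U(165,418),-.027),tz(*U(412,418),-.027))
print('col bottom',tz(*U(290,185),.0428),tz(*U(203,185),.0428),tz(*U(378,185),.0428))
print('collar rim',tz(*U(289,112),.0508),tz(*U(289,118),.0428))
E
```

```text
top edge [  8.57625307   1.33365001 -27.        ] [  8.52338959  -9.23490856 -27.        ] [  8.50319907  11.99062188 -27.        ]
col bottom [ 8.34407831  1.67058115 42.8       ] [ 8.34093682 -9.51651211 42.8       ] [ 8.32452324 12.989729   42.8       ]
collar rim [15.99719906  1.55742062 50.8       ] [17.23149567  1.54354452 42.8       ]
```

Post is lifted clear and hangs straight, sitting about -2.5 mm along tool x. I'm carrying it to the -y end of the slot and turning the jaws square to it.

Emit:
arm_command([
  {"xyz": [0.26, -1, 0], "twist": [0, 0, -0.55], "hand": 1},
  {"xyz": [0.26, -1, 0], "twist": [0, 0, -0.55], "hand": 1},
  {"xyz": [0.26, -1, 0], "twist": [0, 0, -0.55], "hand": 1},
  {"xyz": [0.26, -1, 0], "twist": [0, 0, -0.55], "hand": 1},
])

```text
time: 7.5
eef_pos: [0.5199, -0.0127, 0.1803]
ee_rot: [-2.831, -1.349, 0.005]
contact_force: [-0.3, 0.8, -2.5]
width: 0.251
```

```bash
python3 -c "
from h import *
plan([.4995,.106,.187],-15)"
```

```text
t 7.5 pos [ 0.5199 -0.0127  0.1803] jaw -39.03 tilt [-0.005   0.0037] F [-0.3  0.8 -2.5] w 0.251
share xyz [ 0.661 -0.755 -0.051] twist [-0.008 -0.001 -0.534]
```

Emit:
arm_command([
  {"xyz": [0.66, -0.75, 0], "twist": [0, 0, -0.53], "hand": 1},
  {"xyz": [0.66, -0.75, 0], "twist": [0, 0, -0.53], "hand": 1},
  {"xyz": [0.66, -0.75, 0], "twist": [0, 0, -0.53], "hand": 1},
  {"xyz": [0.66, -0.75, 0], "twist": [0, 0, -0.53], "hand": 1},
  {"xyz": [0.66, -0.75, 0], "twist": [0, 0, -0.53], "hand": 1},
])

```text
time: 7.92
eef_pos: [0.5027, 0.0993, 0.1811]
ee_rot: [-2.503, -1.896, 0.004]
contact_force: [-0.6, -0.9, -3.3]
width: 0.251
```

Emit:
arm_command([
  {"xyz": [0, 0, 0], "twist": [0, 0, 0], "hand": 1},
  {"xyz": [0, 0, 0], "twist": [0, 0, 0], "hand": 1},
])

```text
time: 8.08
eef_pos: [0.5038, 0.0952, 0.1819]
ee_rot: [2.514, 1.883, -0.002]
contact_force: [-0.2, -0.6, -2.2]
width: 0.253
```

```bash
python3 -c "
from h import *
plan([.4995,.106,.187],-15)
p=snapshot('wrist');save(p,'w7')
a=p['pixels'][:,:,::-1]
cv2.imwrite('pics/w7c.png',cv2.resize(a[100:280,240:400],None,fx=3.3,fy=3.3,interpolation=2))
"
```

```text
t 8.08 pos [0.5038 0.0952 0.1819] jaw -16.34 tilt [-0.001  -0.0011] F [-0.2 -0.6 -2.2] w 0.253
share xyz [ 0.076 -0.059 -0.042] twist [-0.001  0.002 -0.03 ]
```

View pics/w7c.png

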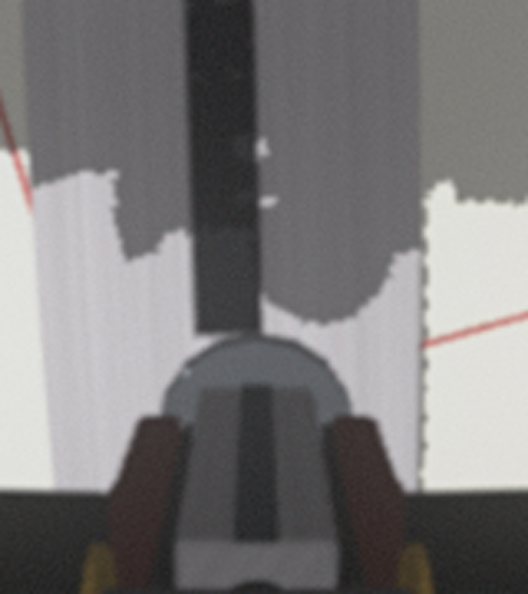

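The near slot end is at crop (228,330), and the post collar, centred at about (256,390), is slightly right of the slot's line. I'll measure the slot in the tool frame so that camera bias cancels.

```bash
cat >> h.py <<'E'
def slotfit():
    s=bot.state();p=snapshot('wrist');g=p['pixels'].max(2).astype(int);M=tool(s)
    out=[]
    for v in range(95,196,4):
        r=g[v,280:345].astype(float)
        dk=r.min();i=int(np.argmin(cv2.GaussianBlur(r[None],(0,0),3)))
        l=i
        while l>0 and r[l]<(dk+r[max(l-8,0):l+1].max())/2+0 and r[l]<95: l-=1
        q=i
        while q<64 and r[q]<95: q+=1
        if 10<q-l<30:
            a=wonz(p,s,280+l+.5,v,.046);b=wonz(p,s,280+q-.5,v,.046)
            out.append((v,280+l,280+q,*(M.T@((a+b)/2-s['eef_pos'])*1000)[:2],np.linalg.norm(a-b)*1000,*((a+b)/2)[:2]))
    return s,p,np.array(out)
E
python3 - <<'E'
from h import *
s,p,o=slotfit();np.set_printoptions(suppress=True)
print(np.round(o[:, :6],1))
k=np.polyfit(o[:,3],o[:,4],1);print('y= ',k, 'angle',np.degrees(np.arctan(k[0])))
# near end
g=p['pixels'].max(2);print(g[192:206,308]); 
for v in(199,200,201): print(v,tool(s).T@(wonz(p,s,308,v,.046)-s['eef_pos']),wonz(p,s,308,v,.046))
g=p['pixels'].max(2);save(p,'w7b')
E
```

```text
[[ 95.  295.  318.   92.6  -8.2  19.9]
 [ 99.  295.  318.   88.9  -8.2  19.9]
 [103.  295.  318.   85.2  -8.2  19.9]
 [115.  295.  318.   74.2  -8.2  19.9]
 [119.  295.  318.   70.5  -8.2  20. ]
 [123.  295.  318.   66.9  -8.2  20. ]
 [127.  307.  318.   63.1  -2.8   9.1]
 [131.  308.  319.   59.5  -1.9   9.1]
 [135.  308.  319.   55.8  -1.9   9.1]
 [143.  296.  317.   48.5  -8.3  18.3]
 [147.  296.  317.   44.8  -8.3  18.3]
 [155.  307.  319.   37.4  -2.4  10.1]
 [159.  297.  318.   33.7  -7.4  18.4]
 [167.  308.  320.   26.2  -1.5  10.2]
 [175.  309.  320.   18.8  -1.    9.3]
 [183.  308.  320.   11.2  -1.5  10.3]
 [195.  299.  318.   -0.3  -6.7  16.9]]
y=  [-0.05831032 -2.45956181] angle -3.3371563533451103
[ 66  64  62  62  64  63  63  71  92 113 111  91  83  97]
199 [-0.00416555 -0.00721444  0.13614551] [0.49573219 0.0930573  0.046     ]
200 [-0.00513766 -0.00722171  0.13614659] [0.4954516  0.09212653 0.046     ]
201 [-0.00611134 -0.00722905  0.13614768] [0.4951705  0.09119428 0.046     ]
```

```bash
python3 -c "
from h import *
plan([.4977,.1085,.135],-15)"
```

```text
t 8.18 pos [0.504  0.0952 0.1823] jaw -16.34 tilt [-0.0005 -0.0007] F [ 0.3 -0.5 -3. ] w 0.25
share xyz [ 0.092 -0.081  0.394] twist [-0.     0.001 -0.03 ]
```

Emit:
arm_command([
  {"xyz": [0.09, -0.08, 0.1], "twist": [0, 0, -0.03], "hand": 1},
  {"xyz": [0.09, -0.08, 0.2], "twist": [0, 0, -0.03], "hand": 1},
  {"xyz": [0.09, -0.08, 0.3], "twist": [0, 0, -0.03], "hand": 1},
  {"xyz": [0.09, -0.08, 0.36], "twist": [0, 0, -0.03], "hand": 1},
  {"xyz": [0.09, -0.08, 0.36], "twist": [0, 0, -0.03], "hand": 1},
])

```text
time: 8.6
eef_pos: [0.497, 0.1087, 0.1381]
ee_rot: [-2.49, -1.915, 0.004]
contact_force: [0.4, 0.8, -2.6]
width: 0.251
```

```bash
python3 -c "
from h import *
plan([.4977,.1085,.1268],-15)
p=snapshot('wrist');save(p,'w8')
a=p['pixels'][:,:,::-1]
cv2.imwrite('pics/w8c.png',cv2.resize(a[100:280,240:400],None,fx=3.3,fy=3.3,interpolation=2))
p=snapshot('side');a=p['pixels'][:,:,::-1];print(a.shape)
cv2.imwrite('pics/s8c.png',cv2.resize(a[130:250,230:370],None,fx=5,fy=5,interpolation=2))
"
```

```text
t 8.6 pos [0.497  0.1087 0.1381] jaw -14.89 tilt [-0.0022 -0.0013] F [ 0.4  0.8 -2.6] w 0.251
share xyz [-0.     0.006  0.094] twist [-0.002  0.002  0.003]
(400, 640, 3)
```

View pics/w8c.png

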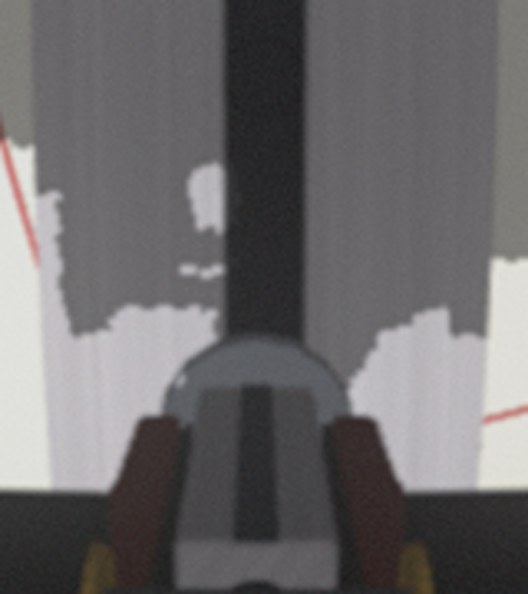

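View pics/s8c.png

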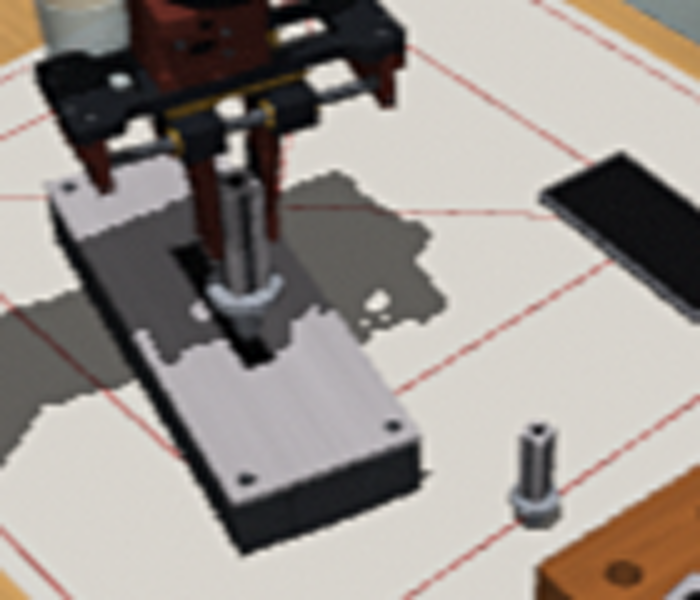

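```bash
python3 - <<'E'
from h import *
p=snapshot('wrist');print(p['cx'],p['cy'],p['fx'],p['mount'])
plan([.4977,.1085,.1268],-15)
E
```

```text
317.3911251103635 200.80033651629896 309.70691628693146 [[-1.66527584e-04  9.70126695e-01  2.42598781e-01  6.50041354e-02]
 [ 9.99998595e-01  5.66223726e-04 -1.57783729e-03  1.16196925e-03]
 [-1.66806726e-03  2.42598177e-01 -9.70125426e-01 -1.47652832e-01]
 [ 0.00000000e+00  0.00000000e+00  0.00000000e+00  1.00000000e+00]]
t 8.75 pos [0.4982 0.1093 0.1399] jaw -14.85 tilt [ 0.0005 -0.    ] F [-0.3  0.6 -2.1] w 0.247
share xyz [-0.007 -0.003  0.109] twist [ 0.001 -0.     0.003]
```

Emit:
arm_command([
  {"xyz": [0, 0.004, 0.03], "twist": [0, 0, 0], "hand": 1},
  {"xyz": [0, 0.004, 0.06], "twist": [0, 0, 0], "hand": 1},
  {"xyz": [0, 0.004, 0.08], "twist": [0, 0, 0], "hand": 1},
  {"xyz": [0, 0.004, 0.09], "twist": [0, 0, 0], "hand": 1},
  {"xyz": [0, 0.004, 0.09], "twist": [0, 0, 0], "hand": 1},
])

```text
time: 9.17
eef_pos: [0.498, 0.1096, 0.1283]
ee_rot: [-2.489, -1.917, 0.001]
contact_force: [0.3, -0.5, -3.6]
width: 0.249
```

```bash
python3 -c "
from h import *
plan([.4986,.1092,.1238],-15)"
```

```text
t 9.17 pos [0.498  0.1096 0.1283] jaw -14.78 tilt [-0.0005 -0.0002] F [ 0.3 -0.5 -3.6] w 0.249
share xyz [-0.002  0.006  0.038] twist [-0.001  0.     0.005]
```

Emit:
arm_command([
  {"xyz": [0, 0.005, 0.01], "twist": [0, 0, 0], "hand": 1},
  {"xyz": [0, 0.005, 0.02], "twist": [0, 0, 0], "hand": 1},
  {"xyz": [0, 0.005, 0.03], "twist": [0, 0, 0], "hand": 1},
  {"xyz": [0, 0.005, 0.03], "twist": [0, 0, 0], "hand": 1},
])

```text
time: 9.5
eef_pos: [0.4987, 0.1095, 0.1248]
ee_rot: [-2.489, -1.917, 0.0]
contact_force: [-1.5, -0.7, -2.3]
width: 0.253
```

```bash
python3 -c "
from h import *
plan([.4986,.1092,.1238],-15);print(bot.state()['moment'])"
```

```text
t 9.5 pos [0.4987 0.1095 0.1248] jaw -14.78 tilt [-0.0002 -0.0001] F [-1.5 -0.7 -2.3] w 0.253
share xyz [-0.003 -0.     0.009] twist [-0.     0.     0.005]
[-0.06210375  0.00269961 -0.03866779]
```

Emit:
arm_command([
  {"xyz": [0, 0, 0.008], "twist": [0, 0, 0], "hand": 1},
  {"xyz": [0, 0, 0.016], "twist": [0, 0, 0], "hand": 1},
  {"xyz": [0, 0, 0.016], "twist": [0, 0, 0], "hand": 1},
])

```text
time: 9.75
eef_pos: [0.4987, 0.1095, 0.123]
ee_rot: [-2.489, -1.917, 0.0]
contact_force: [-0.5, 0.5, -3.4]
width: 0.245
```

Emit:
arm_command([
  {"xyz": [0, 0, 0.01], "twist": [0, 0, 0], "hand": 1},
  {"xyz": [0, 0, 0.01], "twist": [0, 0, 0], "hand": 1},
])

```text
time: 9.92
eef_pos: [0.4989, 0.1095, 0.1226]
ee_rot: [-2.488, -1.917, -0.001]
contact_force: [-3.3, -0.8, 8.2]
width: 0.249
```

```bash
python3 -c "
from h import *
plan([.4986,.1092,.1238],-15);print(bot.state()['moment'])"
```

```text
t 9.92 pos [0.4989 0.1095 0.1226] jaw -14.78 tilt [-0.      0.0006] F [-3.3 -0.8  8.2] w 0.249
share xyz [-0.003 -0.002 -0.01 ] twist [-0.    -0.001  0.005]
[-0.16449392  0.91481396 -0.01629319]
```

Contact is at TCP z 0.1226, so the nose is at about 0.042: it's on the strip inside the slot. I'll ease the pressure and slide towards +y in 5 mm steps, watching z and Fz.

Emit:
arm_command([
  {"xyz": [0.01, 0, -0.003], "twist": [0, 0, 0], "hand": 1},
  {"xyz": [0.025, 0, -0.003], "twist": [0, 0, 0], "hand": 1},
  {"xyz": [0.042, 0, -0.003], "twist": [0, 0, 0], "hand": 1},
])

```text
time: 10.17
eef_pos: [0.5001, 0.1133, 0.1225]
ee_rot: [2.489, 1.916, -0.001]
contact_force: [-0.2, -5.1, 4.7]
width: 0.249
```

```bash
python3 -c "
from h import *
plan([.4986,.1092,.1238],-15);print(bot.state()['moment'])"
```

```text
t 10.17 pos [0.5001 0.1133 0.1225] jaw -14.82 tilt [-0.0001 -0.0011] F [-0.2 -5.1  4.7] w 0.249
share xyz [-0.037 -0.003 -0.011] twist [0.    0.001 0.004]
[-1.5608102   0.54517634  0.03378067]
```

Emit:
arm_command([
  {"xyz": [0.014, 0, 0], "twist": [0, 0, 0], "hand": 1},
  {"xyz": [0.028, 0, 0], "twist": [0, 0, 0], "hand": 1},
  {"xyz": [0.042, 0, 0], "twist": [0, 0, 0], "hand": 1},
])

```text
time: 10.42
eef_pos: [0.5017, 0.1185, 0.1225]
ee_rot: [2.488, 1.916, -0.0]
contact_force: [-0.9, -4.1, 4.9]
width: 0.25
```

Emit:
arm_command([
  {"xyz": [0.014, 0, 0], "twist": [0, 0, 0], "hand": 1},
  {"xyz": [0.028, 0, 0], "twist": [0, 0, 0], "hand": 1},
  {"xyz": [0.042, 0, 0], "twist": [0, 0, 0], "hand": 1},
])

```text
time: 10.67
eef_pos: [0.503, 0.1233, 0.1225]
ee_rot: [2.488, 1.916, -0.0]
contact_force: [-2.0, -5.9, 4.5]
width: 0.254
```

Emit:
arm_command([
  {"xyz": [0.014, 0, 0], "twist": [0, 0, 0], "hand": 1},
  {"xyz": [0.028, 0, 0], "twist": [0, 0, 0], "hand": 1},
  {"xyz": [0.042, 0, 0], "twist": [0, 0, 0], "hand": 1},
])

```text
time: 10.92
eef_pos: [0.5043, 0.1282, 0.1225]
ee_rot: [2.488, 1.916, -0.0]
contact_force: [-2.3, -4.5, 5.3]
width: 0.25
```

Emit:
arm_command([
  {"xyz": [0.014, 0, 0], "twist": [0, 0, 0], "hand": 1},
  {"xyz": [0.028, 0, 0], "twist": [0, 0, 0], "hand": 1},
  {"xyz": [0.042, 0, 0], "twist": [0, 0, 0], "hand": 1},
])

```text
time: 11.17
eef_pos: [0.5056, 0.1331, 0.1225]
ee_rot: [2.488, 1.916, -0.0]
contact_force: [-1.3, -5.5, 5.5]
width: 0.248
```

Emit:
arm_command([
  {"xyz": [0.014, 0, 0], "twist": [0, 0, 0], "hand": 1},
  {"xyz": [0.028, 0, 0], "twist": [0, 0, 0], "hand": 1},
  {"xyz": [0.042, 0, 0], "twist": [0, 0, 0], "hand": 1},
])

```text
time: 11.42
eef_pos: [0.5069, 0.1379, 0.1225]
ee_rot: [2.488, 1.916, -0.0]
contact_force: [-1.5, -4.8, 4.2]
width: 0.25
```

```bash
python3 -c "
from h import *
plan([.4986,.1092,.1238],-15);print(bot.state()['moment'])"
```

```text
t 11.42 pos [0.5069 0.1379 0.1225] jaw -14.81 tilt [ 0.0005 -0.0009] F [-1.5 -4.8  4.2] w 0.25
share xyz [-0.249 -0.006 -0.011] twist [0.001 0.001 0.004]
[-1.59384656  0.49993853 -0.0117418 ]
```

Emit:
arm_command([
  {"xyz": [0.014, 0, 0], "twist": [0, 0, 0], "hand": 1},
  {"xyz": [0.028, 0, 0], "twist": [0, 0, 0], "hand": 1},
  {"xyz": [0.042, 0, 0], "twist": [0, 0, 0], "hand": 1},
])

```text
time: 11.67
eef_pos: [0.5081, 0.1428, 0.1225]
ee_rot: [2.488, 1.916, -0.0]
contact_force: [-2.1, -5.0, 5.0]
width: 0.247
```

Emit:
arm_command([
  {"xyz": [0.014, 0, 0], "twist": [0, 0, 0], "hand": 1},
  {"xyz": [0.028, 0, 0], "twist": [0, 0, 0], "hand": 1},
  {"xyz": [0.042, 0, 0], "twist": [0, 0, 0], "hand": 1},
])

```text
time: 11.92
eef_pos: [0.5094, 0.1477, 0.1225]
ee_rot: [2.489, 1.916, -0.001]
contact_force: [-1.6, -4.9, 5.2]
width: 0.25
```

Emit:
arm_command([
  {"xyz": [0.014, 0, 0], "twist": [0, 0, 0], "hand": 1},
  {"xyz": [0.028, 0, 0], "twist": [0, 0, 0], "hand": 1},
  {"xyz": [0.042, 0, 0], "twist": [0, 0, 0], "hand": 1},
])

```text
time: 12.17
eef_pos: [0.5107, 0.1525, 0.1225]
ee_rot: [2.488, 1.916, -0.001]
contact_force: [-1.5, -5.4, 5.4]
width: 0.249
```

Emit:
arm_command([
  {"xyz": [0.014, 0, 0], "twist": [0, 0, 0], "hand": 1},
  {"xyz": [0.028, 0, 0], "twist": [0, 0, 0], "hand": 1},
  {"xyz": [0.042, 0, 0], "twist": [0, 0, 0], "hand": 1},
])

```text
time: 12.42
eef_pos: [0.512, 0.1574, 0.1225]
ee_rot: [2.489, 1.916, -0.001]
contact_force: [-2.0, -5.7, 4.2]
width: 0.25
```

Emit:
arm_command([
  {"xyz": [0.014, 0, 0], "twist": [0, 0, 0], "hand": 1},
  {"xyz": [0.028, 0, 0], "twist": [0, 0, 0], "hand": 1},
  {"xyz": [0.042, 0, 0], "twist": [0, 0, 0], "hand": 1},
])

```text
time: 12.67
eef_pos: [0.5133, 0.1622, 0.1225]
ee_rot: [2.489, 1.916, -0.001]
contact_force: [-1.2, -5.3, 5.9]
width: 0.252
```

Emit:
arm_command([
  {"xyz": [0.014, 0, 0], "twist": [0, 0, 0], "hand": 1},
  {"xyz": [0.028, 0, 0], "twist": [0, 0, 0], "hand": 1},
  {"xyz": [0.042, 0, 0], "twist": [0, 0, 0], "hand": 1},
])

```text
time: 12.92
eef_pos: [0.5146, 0.1671, 0.1225]
ee_rot: [2.489, 1.916, -0.0]
contact_force: [-1.5, -4.6, 5.2]
width: 0.244
```

```bash
python3 -c "
from h import *
plan([.4986,.1092,.1238],-15)
p=snapshot('wrist');save(p,'w9')
a=p['pixels'][:,:,::-1]
cv2.imwrite('pics/w9c.png',cv2.resize(a[100:280,240:400],None,fx=3.3,fy=3.3,interpolation=2))
"
```

```text
t 12.92 pos [0.5146 0.1671 0.1225] jaw -14.82 tilt [ 0.0004 -0.001 ] F [-1.5 -4.6  5.2] w 0.244
share xyz [-0.501 -0.005 -0.01 ] twist [0.001 0.001 0.004]
```

View pics/w9c.png

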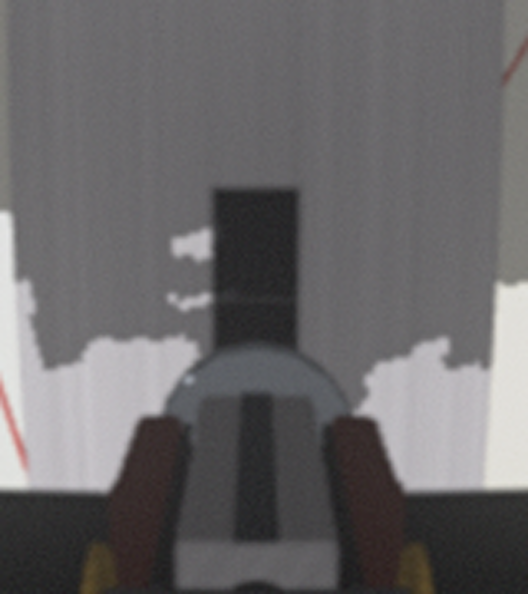

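Lateral alignment is good: slot edges 212 and 299, post at 256. The post leans back slightly from friction drag. Continuing.

Emit:
arm_command([
  {"xyz": [0.014, 0, 0], "twist": [0, 0, 0], "hand": 1},
  {"xyz": [0.028, 0, 0], "twist": [0, 0, 0], "hand": 1},
  {"xyz": [0.042, 0, 0], "twist": [0, 0, 0], "hand": 1},
])

```text
time: 13.22
eef_pos: [0.5158, 0.1725, 0.1224]
ee_rot: [2.489, 1.916, 0.0]
contact_force: [-0.6, -2.4, 2.4]
width: 0.249
```

Emit:
arm_command([
  {"xyz": [0.014, 0, 0], "twist": [0, 0, 0], "hand": 1},
  {"xyz": [0.028, 0, 0], "twist": [0, 0, 0], "hand": 1},
  {"xyz": [0.042, 0, 0], "twist": [0, 0, 0], "hand": 1},
])

```text
time: 13.47
eef_pos: [0.5166, 0.1788, 0.1219]
ee_rot: [-2.487, -1.918, -0.0]
contact_force: [0.5, -0.3, -2.8]
width: 0.244
```

Fz has gone to free-hang (-2.8), so the nose has found the socket. I'm lowering it carefully.

Emit:
arm_command([
  {"xyz": [0, 0, 0.01], "twist": [0, 0, 0], "hand": 1},
  {"xyz": [0, 0, 0.02], "twist": [0, 0, 0], "hand": 1},
])

```text
time: 13.63
eef_pos: [0.5167, 0.1784, 0.1196]
ee_rot: [-2.488, -1.918, -0.0]
contact_force: [-0.3, -0.5, -2.8]
width: 0.25
```

```bash
python3 -c "
from h import *
plan([.4986,.1092,.1238],-15);print(bot.state()['moment'])
p=snapshot('wrist');save(p,'w10')
a=p['pixels'][:,:,::-1]
cv2.imwrite('pics/w10c.png',cv2.resize(a[100:280,240:400],None,fx=3.3,fy=3.3,interpolation=2))
"
```

```text
t 13.63 pos [0.5167 0.1784 0.1196] jaw -14.73 tilt [-0.      0.0005] F [-0.3 -0.5 -2.8] w 0.25
share xyz [-0.596  0.001 -0.035] twist [-0.    -0.001  0.006]
[-0.06812673  0.07911236  0.0097524 ]
```

View pics/w10c.png

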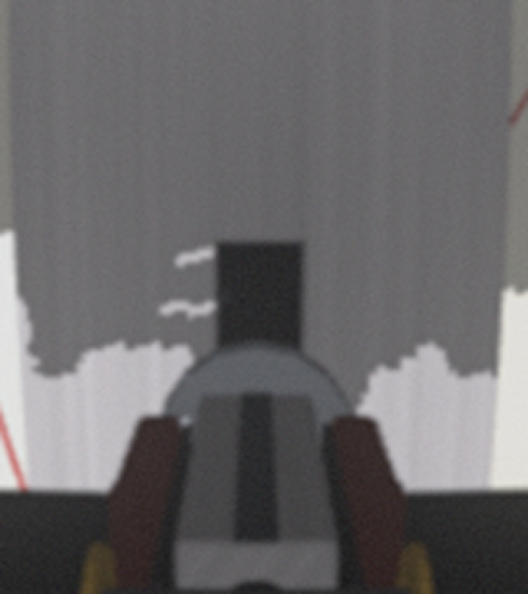

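Emit:
arm_command([
  {"xyz": [-0.016, 0, 0], "twist": [0, 0.03, 0], "hand": 1},
  {"xyz": [-0.016, 0, 0.015], "twist": [0, 0.03, 0], "hand": 1},
  {"xyz": [-0.016, 0, 0.025], "twist": [0, 0.03, 0], "hand": 1},
])

```text
time: 13.93
eef_pos: [0.5163, 0.1754, 0.1168]
ee_rot: [-2.478, -1.907, -0.029]
contact_force: [0.6, 0.0, -2.2]
width: 0.25
```

```bash
python3 -c "
from h import *
plan([.4986,.1092,.1238],-15);print(bot.state()['moment'])
"
```

```text
t 13.93 pos [0.5163 0.1754 0.1168] jaw -14.83 tilt [0.0059 0.0225] F [ 0.6  0.  -2.2] w 0.25
share xyz [-0.57  -0.001 -0.072] twist [-0.    -0.03   0.004]
[-0.20241063  0.09075885 -0.04978794]
```

Emit:
arm_command([
  {"xyz": [0, 0, 0.01], "twist": [0, 0, 0], "hand": 1},
  {"xyz": [0, 0, 0.02], "twist": [0, 0, 0], "hand": 1},
  {"xyz": [0, 0, 0.02], "twist": [0, 0, 0], "hand": 1},
])

```text
time: 14.18
eef_pos: [0.5163, 0.1762, 0.1142]
ee_rot: [-2.477, -1.909, -0.029]
contact_force: [-0.5, 0.1, -2.7]
width: 0.252
```

```bash
python3 -c "
from h import *
plan([.4986,.1092,.1238],-15);print(bot.state()['moment'])
"
```

```text
t 14.18 pos [0.5163 0.1762 0.1142] jaw -14.76 tilt [0.0059 0.0225] F [-0.5  0.1 -2.7] w 0.252
share xyz [-0.575 -0.001 -0.093] twist [-0.    -0.03   0.005]
[-0.0510809   0.04616675 -0.00736062]
```

Still no contact with the nose about 9 mm below the strip, so it is well aligned. Continuing in small steps.

Emit:
arm_command([
  {"xyz": [0, 0, 0.01], "twist": [0, 0, 0], "hand": 1},
  {"xyz": [0, 0, 0.02], "twist": [0, 0, 0], "hand": 1},
  {"xyz": [0, 0, 0.025], "twist": [0, 0, 0], "hand": 1},
])

```text
time: 14.43
eef_pos: [0.5164, 0.1762, 0.1113]
ee_rot: [-2.477, -1.909, -0.029]
contact_force: [1.2, -0.7, -1.3]
width: 0.252
```

Emit:
arm_command([
  {"xyz": [0, 0, 0.01], "twist": [0, 0, 0], "hand": 1},
  {"xyz": [0, 0, 0.02], "twist": [0, 0, 0], "hand": 1},
  {"xyz": [0, 0, 0.025], "twist": [0, 0, 0], "hand": 1},
])

```text
time: 14.68
eef_pos: [0.5164, 0.1762, 0.1084]
ee_rot: [-2.477, -1.908, -0.03]
contact_force: [0.2, 0.0, -1.1]
width: 0.25
```

```bash
python3 -c "
from h import *
plan([.4986,.1092,.1238],-15);print(bot.state()['moment'])
"
```

```text
t 14.68 pos [0.5164 0.1762 0.1084] jaw -14.78 tilt [0.0062 0.0229] F [ 0.2  0.  -1.1] w 0.25
share xyz [-0.574 -0.001 -0.142] twist [ 0.    -0.03   0.005]
[ 0.00619322  0.03613991 -0.05925539]
```

Emit:
arm_command([
  {"xyz": [0, 0, 0.01], "twist": [0, 0, 0], "hand": 1},
  {"xyz": [0, 0, 0.02], "twist": [0, 0, 0], "hand": 1},
  {"xyz": [0, 0, 0.03], "twist": [0, 0, 0], "hand": 1},
])

```text
time: 14.93
eef_pos: [0.5164, 0.1762, 0.1048]
ee_rot: [-2.477, -1.908, -0.029]
contact_force: [0.8, 0.4, -1.8]
width: 0.251
```

Emit:
arm_command([
  {"xyz": [0, 0, 0.01], "twist": [0, 0, 0], "hand": 1},
  {"xyz": [0, 0, 0.02], "twist": [0, 0, 0], "hand": 1},
  {"xyz": [0, 0, 0.03], "twist": [0, 0, 0], "hand": 1},
])

```text
time: 15.18
eef_pos: [0.5165, 0.1763, 0.1012]
ee_rot: [-2.477, -1.909, -0.029]
contact_force: [0.9, 0.2, -0.5]
width: 0.248
```

```bash
python3 -c "
from h import *
plan([.4986,.1092,.1238],-15);print(bot.state()['moment'])
"
```

```text
t 15.18 pos [0.5165 0.1763 0.1012] jaw -14.78 tilt [0.0061 0.0228] F [ 0.9  0.2 -0.5] w 0.248
share xyz [-0.574 -0.001 -0.202] twist [ 0.    -0.03   0.005]
[-0.05146777  0.00196685 -0.05655687]
```

Emit:
arm_command([
  {"xyz": [0, 0, 0.008], "twist": [0, 0, 0], "hand": 1},
  {"xyz": [0, 0, 0.016], "twist": [0, 0, 0], "hand": 1},
  {"xyz": [0, 0, 0.024], "twist": [0, 0, 0], "hand": 1},
])

```text
time: 15.43
eef_pos: [0.5164, 0.1763, 0.0983]
ee_rot: [-2.477, -1.908, -0.029]
contact_force: [1.4, -0.2, -1.7]
width: 0.251
```

Emit:
arm_command([
  {"xyz": [0, 0, 0.005], "twist": [0, 0, 0], "hand": 1},
  {"xyz": [0, 0, 0.009], "twist": [0, 0, 0], "hand": 1},
])

```text
time: 15.6
eef_pos: [0.5165, 0.1763, 0.0973]
ee_rot: [-2.477, -1.908, -0.029]
contact_force: [0.3, 0.3, -1.4]
width: 0.248
```

```bash
python3 -c "
from h import *
plan([.4986,.1092,.1238],-15);print(bot.state()['moment'])
"
```

```text
t 15.6 pos [0.5165 0.1763 0.0973] jaw -14.78 tilt [0.0061 0.0227] F [ 0.3  0.3 -1.4] w 0.248
share xyz [-0.573 -0.001 -0.235] twist [ 0.    -0.03   0.005]
[-0.0868214  -0.06609765  0.05853847]
```

Emit:
arm_command([
  {"xyz": [0, 0, 0.005], "twist": [0, 0, 0], "hand": 1},
  {"xyz": [0, 0, 0.005], "twist": [0, 0, 0], "hand": 1},
])

```text
time: 15.77
eef_pos: [0.5165, 0.1763, 0.0968]
ee_rot: [-2.477, -1.908, -0.029]
contact_force: [0.1, 0.9, -0.4]
width: 0.248
```

Emit:
arm_command([
  {"xyz": [0, 0, 0.005], "twist": [0, 0, 0], "hand": 1},
  {"xyz": [0, 0, 0.005], "twist": [0, 0, 0], "hand": 1},
])

```text
time: 15.93
eef_pos: [0.5165, 0.1763, 0.0967]
ee_rot: [-2.477, -1.908, -0.03]
contact_force: [-2.0, -1.5, 5.9]
width: 0.25
```

The collar meets the plate at TCP z 0.0967 (expected 0.0968) with a light 7–9 N. I'll check with pictures, then release.

```bash
python3 -c "
from h import *
p=snapshot('wrist');save(p,'w11')
a=p['pixels'][:,:,::-1]
A=cv2.resize(a[130:290,240:400],None,fx=2.5,fy=2.5,interpolation=2)
p=snapshot('side');a=p['pixels'][:,:,::-1]
B=cv2.resize(a[120:240,230:350],(400,400),interpolation=2)
cv2.imwrite('pics/b11.png',np.hstack([A,B]))
print(bot.state()['contact_force'])"
```

```text
[-2.58571273 -0.38217619  6.1760225 ]
```

View pics/b11.png

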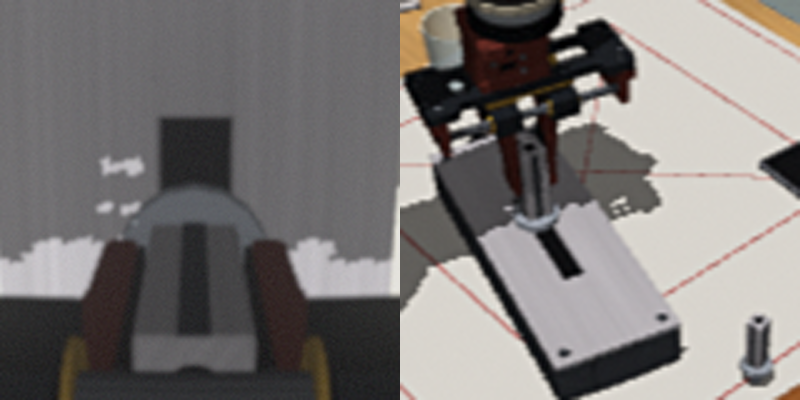

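The collar lies on the plate in both views (side crop (535,218)). Releasing gently.

Emit:
arm_command([
  {"xyz": [0, 0, -0.003], "twist": [0, 0, 0], "hand": 0.78},
  {"xyz": [0, 0, -0.003], "twist": [0, 0, 0], "hand": 0.74},
  {"xyz": [0, 0, -0.003], "twist": [0, 0, 0], "hand": 0.7},
  {"xyz": [0, 0, -0.003], "twist": [0, 0, 0], "hand": 0.6},
  {"xyz": [0, 0, -0.003], "twist": [0, 0, 0], "hand": 0.45},
], squeeze=5)

```text
time: 16.45
eef_pos: [0.5164, 0.1764, 0.0964]
ee_rot: [-2.477, -1.908, -0.029]
contact_force: [-0.3, -0.2, -0.1]
width: 0.412
```

Emit:
arm_command([
  {"xyz": [0, 0, -0.003], "twist": [0, 0, 0], "hand": 0.3},
  {"xyz": [0, 0, -0.003], "twist": [0, 0, 0], "hand": 0.2},
  {"xyz": [0, 0, -0.003], "twist": [0, 0, 0], "hand": 0.2},
  {"xyz": [0, 0, -0.003], "twist": [0, 0, 0], "hand": 0.2},
  {"xyz": [0, 0, -0.003], "twist": [0, 0, 0], "hand": 0.2},
])

```text
time: 16.87
eef_pos: [0.5164, 0.1763, 0.0968]
ee_rot: [-2.477, -1.909, -0.029]
contact_force: [0.0, -0.3, -0.1]
width: 0.783
```

```bash
python3 -c "
from h import *
plan([.515,.177,.25],-15)
p=snapshot('wrist');save(p,'w12')"
```

```text
t 16.87 pos [0.5164 0.1763 0.0968] jaw -14.78 tilt [0.006  0.0228] F [ 0.  -0.3 -0.1] w 0.783
share xyz [ 0.032 -0.013 -1.276] twist [-0.    -0.03   0.005]
```

View pics/w12.png

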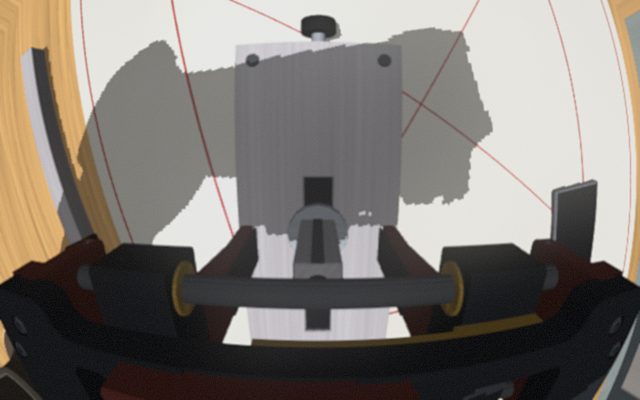

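The fingers are open and clear of the post (cols 255 and 383, post at 320), which stands on its own. Retreating straight up.

Emit:
arm_command([
  {"xyz": [0, 0, -0.15], "twist": [0, 0, 0], "hand": 0.2},
  {"xyz": [0, 0, -0.4], "twist": [0, 0, 0], "hand": 0.2},
  {"xyz": [0, 0, -0.7], "twist": [0, 0, 0], "hand": 0.2},
  {"xyz": [0, 0, -0.95], "twist": [0, 0, 0], "hand": 0.2},
  {"xyz": [0, 0, -1], "twist": [0, 0, 0], "hand": 0.2},
])

```text
time: 17.33
eef_pos: [0.518, 0.1738, 0.2217]
ee_rot: [-2.479, -1.908, -0.04]
contact_force: [1.1, 0.1, -0.3]
width: 0.805
```

Emit:
arm_command([
  {"xyz": [-0.6, 0, -0.4], "twist": [0, -0.03, 0], "hand": 0.2},
  {"xyz": [-0.6, 0, -0.4], "twist": [0, -0.03, 0], "hand": 0.2},
  {"xyz": [-0.6, 0, -0.4], "twist": [0, -0.03, 0], "hand": 0.2},
  {"xyz": [-0.6, 0, -0.4], "twist": [0, -0.03, 0], "hand": 0.2},
])

```text
time: 17.67
eef_pos: [0.4974, 0.101, 0.2644]
ee_rot: [-2.492, -1.913, -0.005]
contact_force: [-0.1, -0.4, -0.2]
width: 0.798
```

```bash
python3 - <<'E'
from h import *
plan([.515,.177,.25],-15)
p=snapshot('wrist');save(p,'w13');B=[]
for n in('side','top','wrist'):
    p=snapshot(n);save(p,n+'13')
    for t in ('post_mid','collar','phone','cup','weight','boom'):
        print(n,t,[(round(m['confidence'],2),np.round(m['position'],3)) for m in mark_of(t,p)][:3])
a=cv2.imread('pics/side13.png');b=cv2.imread('pics/wrist13.png')
cv2.imwrite('pics/b13.png',np.hstack([cv2.resize(a[120:240,220:340],(400,400),interpolation=2),cv2.resize(b[60:260,220:420],(400,400),interpolation=2)]))
E
```

```text
t 17.67 pos [0.4974 0.101  0.2644] jaw -14.98 tilt [0.0024 0.002 ] F [-0.1 -0.4 -0.2] w 0.798
share xyz [ 0.649 -0.023  0.122] twist [ 0.002 -0.003  0.   ]
side post_mid [(0.81, array([ 0.488, -0.238,  0.097])), (0.73, array([0.514, 0.171, 0.091])), (0.72, array([ 0.593, -0.427, -0.002]))]
side collar [(0.82, array([ 0.485, -0.242,  0.039])), (0.72, array([0.517, 0.171, 0.043])), (0.65, array([0.513, 0.171, 0.092]))]
side phone [(0.9, array([0.776, 0.058, 0.   ]))]
side cup [(0.56, array([ 0.606,  0.425, -0.002]))]
side weight [(0.69, array([ 0.594, -0.431, -0.001]))]
side boom [(0.61, array([0.268, 0.311, 0.002])), (0.28, array([ 0.594, -0.427, -0.002]))]
top post_mid [(0.59, array([ 0.486, -0.238,  0.096])), (0.39, array([ 0.552, -0.064,  0.049]))]
top collar [(0.65, array([ 0.484, -0.238,  0.041])), (0.54, array([ 0.554, -0.068,  0.02 ]))]
top phone []
top cup [(0.83, array([ 0.614,  0.426, -0.003]))]
top weight [(0.78, array([ 0.595, -0.426, -0.001]))]
top boom [(0.88, array([ 0.27 ,  0.315, -0.005]))]
wrist post_mid [(0.86, array([0.516, 0.173, 0.088])), (0.48, array([ 0.558, -0.068,  0.045]))]
wrist collar [(0.62, array([0.516, 0.171, 0.048])), (0.46, array([ 0.55 , -0.062,  0.024]))]
wrist phone [(0.81, array([ 0.774,  0.057, -0.003]))]
wrist cup []
wrist weight [(0.71, array([ 0.267,  0.314, -0.003]))]
wrist boom [(0.68, array([0.267, 0.316, 0.002]))]
```

View pics/b13.png

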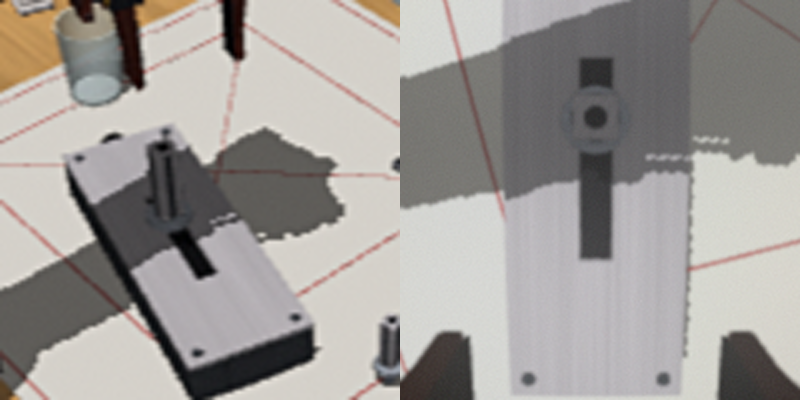

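The post stands upright with its collar flush: side crop (165,215), and top face concentric with the collar at (596,117) in the wrist crop. Bystanders are unmoved. Handing in.

```bash
python3 -c "
from h import *
s=bot.state();print(s['time'],np.abs(s['joint_vel']).max());print(bot.job_done())"
```

```text
18.7667 0.0016005938782092625
the job is handed in; nothing more can be done
None
```

The post is in the socket, standing upright on its own with its collar on the cover plate. I handed the job in at about 18.8 s; it reports no verdict.

- **What I did:** I took the middle-sized post from the rack and set its nose on the strip at the slot's -y end. I slid it along at about 8 N until the force fell away, roughly 22 mm past slot centre. Then I lowered it in 1–4 mm steps to a collar contact of about 9 N, let go and backed off.
- **Seating:** The collar met the plate at tool height 0.0967 m, against 0.0968 m expected. Both the side and wrist pictures show it flush and upright. The networks put the collar at z 0.043 m and 0.048 m, within their 4 mm error.
- **Bystanders:** Cup, paperweight and boom were found within a few mm of where they started. The phone was too, in the side and wrist views.
- **What disagreed:**
  - The final top view missed both the phone and the placed post.
  - The wrist network also labelled the boom as the paperweight.
  - The wrist camera's mount calibration shifted by about 2 mm between pictures, so I aligned sideways directly in the image.
  - The post leaned back about 0.024 rad in the grip while sliding; I took that out by tilting the tool before lowering.

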